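Press the picture blocks in the sliding-bed mounting press

TASK

Lay every picture block that is on the desk flat and picture up on the sliding bed of the press, wholly on the bed (draw it clear of the press head as needed; painted outlines suggest the places), and slide the bed in until its green mark lines up with the green mark on the press head. Pull the red-handled lever all the way down, hold it there for a second and ease it slowly back up. Then draw the bed fully out, lay all the blocks flat and picture up on the floor of the wooden tray, and leave the other things on the desk where they are.

Things in the scene. Friction and masses are not known exactly. Their poses are not given: they have to be found in the camera images.
- bed (a joint): The sliding bed's travel, m: 0 = fully out at the open end (end stop, away from the press head), grows as it moves in under the head (along -y of press), end stop 0.32 (past the mark). It stays where it is left; about 2 N of friction, and 0.4 N more at 0.1 m/s. Blocks ride on it by friction alone.
- bed_grip (a point): Centre of the bed's black upright grip, 26 mm (across the track) by 22 mm (along it), 45 to 75 mm above the desk; this point is at 69 mm. It stands 57 mm outside the bed's robot-side edge, near the bed's open end, on a flat arm (37 to 47 mm above the desk). Axes as press.
- place0 (a point): Centre of the painted outline nearest the press head, on the bed's top face. Axes as press; the three outlines, 72 mm apart, run along y. A block's 56 mm side goes across the track (x), its 64 mm side along it (y); either way round will do.
- place1 (a point): The middle outline, at the bed's centre. The bed is an aluminium plate 110 mm (x, across the track) by 260 mm (y, along it), its top 48 mm above the desk; a lip 10 mm high and 6 mm thick runs across each end, the long sides are open.
- press: The blue press head, a fixed open frame. Origin on the desk under its middle; x points away from the robot, y along the track to the open end, z up. Posts at x 90 to 125 mm, y 95 to 125 mm either side, carry arms that reach to x -60 mm, 132 to 174 mm above the desk, joined by a front bar (x -60 to -30 mm, all of y -125 to 125 mm) that bears a green mark, and a rear bar.
- platen: The clear plate under the press head, 100 mm (x) by 250 mm (y), 12 mm thick, that the lever drives down. Origin: centre of its underside, 103 mm above the desk when the lever is up, 76 mm (the tops of blocks on the bed) when it is fully down. Axes as press.
- base: The fixed grey base of the press with the track, 26 mm high, 200 mm across (x -70 to +130 mm) and 610 mm long (y -335 to +275 mm). Origin on the desk; axes as press.
- lever (a joint): The press lever's angle, rad: 0 = up at rest, 0.9 = fully down at its stop. A spring drives it back up: about 2 N at the handle at rest, 11 N fully down, plus 0.3 N for each 0.1 rad/s of damping. Let go when down, it flies up. It turns about the y axis of press through lever_hinge; the handle comes down and towards the robot (-x).
- lever_grip (a point): Middle of the lever's red handle: a round bar 24 mm thick, 90 mm long, along y of press; the lever arm (14 mm rod) joins it near its +y end, 45 mm from this point; the -y end is free. 170 mm from the hinge axis; 291 mm above the desk at rest (arm sloping up 0.95 rad from level towards the robot), 161 mm fully down (0.05 rad). Turns with the lever.
- place2 (a point): The outline nearest the open end, as place0.
- bed_mark (a point): The bed's green mark: middle of the bed's robot-side edge, on the top face. Moves with the bed.
- press_mark (a point): The point below the press head's green mark, at the height of the bed's top face: where bed_mark must stand.
- lever_hinge (a point): A point on the lever's hinge axis, 153 mm above the desk, at the lever arm's y (45 mm further towards +y of press than lever_grip). Fixed to the press, axes as press.
- tray: The fixed open wooden tray: outside 250 mm (its x) by 140 mm (its y) by 22 mm high, walls and floor 5 mm. Origin: centre of the underside; three blocks lie in it side by side along its x, 72 mm apart.
- block_sea: A beech block 56 mm (its own x) by 64 mm (its own y) by 28 mm high, 80 to 170 g, that starts lying flat on the desk with its picture up: light blue over dark blue with a white dot. Origin: centre of the underside; z up out of the picture. Two or three blocks are present; an absent one reads None.
- block_field: A beech block 56 mm (its own x) by 64 mm (its own y) by 28 mm high, 80 to 170 g, that starts lying flat on the desk with its picture up: sand over green with a red dot. Origin: centre of the underside; z up out of the picture. Two or three blocks are present; an absent one reads None.
- block_dusk: A beech block 56 mm (its own x) by 64 mm (its own y) by 28 mm high, 80 to 170 g, that starts lying flat on the desk with its picture up: violet over near-black with a yellow dot. Origin: centre of the underside; z up out of the picture. Two or three blocks are present; an absent one reads None.
- glue: Bystander: white glue bottle, 56 mm across, 130 mm high. Origin: centre of the underside.
- mug: Bystander: white mug, 80 mm across, 90 mm high, handle at its +y. Origin: centre of the underside.
- tape: Bystander: yellow tape roll lying flat, 90 mm across, 24 mm high. Origin: centre of the underside.
- eraser: Bystander: white eraser 30 x 60 x 16 mm. Origin: centre of the underside.
- stapler: Bystander: grey and black stapler 140 mm (x) x 34 x 42 mm. Origin: centre of the underside.
- notebook: Bystander: blue notebook 150 (x) x 210 x 18 mm. Origin: centre of the underside.
- pencup: Bystander: terracotta pen cup, 72 mm across, 100 mm high. Origin: centre of the underside.
Things that resemble listed ones, but are neither listed nor needed, are in the scene too. What is shaped like the block_dusk but orange is not meant.

How it is judged (in metres and radians):
On the way, in this order (a step that is already met when the one before it is completed fails the run):
1. every block lies flat, picture up, on the bed (centre within 25 mm of the bed's centre line and 98 mm of its middle), and the bed's green mark is within 8 mm of the press's, lever up (x of block_sea in the frame of place1 between -0.025 and 0.025 m and y of block_sea in the frame of place1 between -0.098 and 0.098 m and z of block_sea in the frame of place1 between -0.005 and 0.006 m and angle between each of block_sea, block_field, block_dusk's own z axis and vertical below 0.12 rad and x of block_field in the frame of place1 between -0.025 and 0.025 m and y of block_field in the frame of place1 between -0.098 and 0.098 m and z of block_field in the frame of place1 between -0.005 and 0.006 m and x of block_dusk in the frame of place1 between -0.025 and 0.025 m and y of block_dusk in the frame of place1 between -0.098 and 0.098 m and z of block_dusk in the frame of place1 between -0.005 and 0.006 m and y of bed_mark in the frame of press_mark between -0.008 and 0.008 m and value of joint lever below 0.1 rad), for 0.3 s.
2. the lever is pulled fully down (over 0.83 rad) with the blocks so under the platen, and held for 0.8 s (x of block_sea in the frame of place1 between -0.025 and 0.025 m and y of block_sea in the frame of place1 between -0.098 and 0.098 m and z of block_sea in the frame of place1 between -0.005 and 0.006 m and angle between each of block_sea, block_field, block_dusk's own z axis and vertical below 0.12 rad and x of block_field in the frame of place1 between -0.025 and 0.025 m and y of block_field in the frame of place1 between -0.098 and 0.098 m and z of block_field in the frame of place1 between -0.005 and 0.006 m and x of block_dusk in the frame of place1 between -0.025 and 0.025 m and y of block_dusk in the frame of place1 between -0.098 and 0.098 m and z of block_dusk in the frame of place1 between -0.005 and 0.006 m and y of bed_mark in the frame of press_mark between -0.008 and 0.008 m and value of joint lever above 0.83 rad), for 0.8 s.
3. the lever is back up (under 0.1 rad) while the bed is still at the mark (y of bed_mark in the frame of press_mark between -0.008 and 0.008 m and value of joint lever below 0.1 rad), for 0.1 s.
At the end, for the whole second after the job is handed in: Every block present lies at rest, flat (within 0.12 rad), picture up, on the tray's floor; the bed is drawn out to within 12 mm of its open end stop; the lever is up (under 0.1 rad) (x of block_sea in the frame of tray between -0.11 and 0.11 m and y of block_sea in the frame of tray between -0.06 and 0.06 m and z of block_sea in the frame of tray between 0 and 0.012 m and angle between each of block_sea, block_field, block_dusk's own z axis and vertical below 0.12 rad and linear speed of each of block_sea, block_field, block_dusk below 0.02 m/s and x of block_field in the frame of tray between -0.11 and 0.11 m and y of block_field in the frame of tray between -0.06 and 0.06 m and z of block_field in the frame of tray between 0 and 0.012 m and x of block_dusk in the frame of tray between -0.11 and 0.11 m and y of block_dusk in the frame of tray between -0.06 and 0.06 m and z of block_dusk in the frame of tray between 0 and 0.012 m and value of joint bed below 0.012 m and value of joint lever below 0.1 rad); the robot touches nothing.
It fails at once if the lever is let fly up (faster than 1.6 rad/s) instead of being eased back (velocity of joint lever below -1.6 rad/s).
It fails at once if a bystander is moved more than 40 mm or tipped (distance of any of glue, mug, tape, eraser, stapler, notebook, pencup from where it was at the start of the episode above 0.04 m or angle between any of glue, mug, tape, eraser, stapler, notebook, pencup's own z axis and vertical above 0.4 rad).
Of block_sea, block_field, block_dusk only 2 to 3 are there at a start; the rules pass over those that are not, and their reading is None.
At some moment in a run one of block_sea, block_field, block_dusk may be knocked a few centimetres aside while the robot is not near it.
It also fails if it takes over 210 s, if anything falls off the work surface, if the arm or the gripper's body presses on something with over 40 N, if the wrist force passes 120 N, or if a joint passes its speed limit or range.

ROBOT

A 6-joint arm with a two-finger parallel gripper is mounted at the origin on the work surface. World frame = base frame: x ahead of the robot, y to its left, z up, the work surface at z = 0. Lengths are in m, angles in degrees, forces in N, time in s.
With the tool pointing down it reaches from about 0.35 to 0.875 m from the base axis. Payload 4.2 kg.
Tool frame: the origin (TCP) lies on the centre line of the jaws, within the pads' length; the fingertips stand r.tip_extent ahead of it and the grasp point (between the pads) lies 11 mm behind it (r.tip_extent is the distance from the TCP to the fingertips, in m); z points along the fingers, y is the line along which they close (so a half turn about z gives the same grasp; the last joint's range is limited). The gripper opens to 87 mm and grips with 3 to 60 N. Pads are 19 mm wide; open, the fingers measure 117 mm over their backs; the gripper's body (75 mm by 190 mm) begins 51 mm behind the grasp point.
Start: joints at [80.707, 22.042, 0.453, 0, -68.411, -14.817], TCP at [0.255, 0.57, 0.231] pointing down, gripper open.
Joint ranges: [-179.83, 179.83], [-69.29, 118.12], [-61.27, 80.66], [-181.25, 117.63], [-171.15, -9.14], [-177.46, 177.46]. Speed limits (degrees/s): [159.86, 159.86, 180, 180, 180, 180].

INTERFACE

Orientations are given as a 3x3 rotation matrix whose columns are the frame's x, y, z axes.
In Python, from station import r gives the robot as it stands.
- The arm moves only by the shell command python3 -m jog 'ROWS'. ROWS is text: rows parted by semicolons, each of 5 numbers parted by spaces: the opening, from 0 (shut) to 1 (fully open), then the shift along the world's x, y, z in mm, then the turn about the world's z in degrees. In form: hand dx dy dz roll; .... A call has 1 to 5 rows; each row shifts and turns the commanded pose from where the row before left it; what a row does not reach is not made up. A row lasts 1/8 s, in which the tool goes at most 62.5 mm and 10.7 degrees, less where a joint would pass 70% of its speed; a pose out of reach is approached as far as the arm can. A call is refused whole if a number of a shift passes 62.5 or a number of a turn 10.7, either way. A call with a gripper value outside its range is refused whole. The fingers move at their own pace and stop on an object; the grip force is fixed at half the most. Time passes only in rows, so rows that do not move let the fingers close. It gives the time, the measured TCP pose, the force, the opening and the grip force at its end, in the units of the state.
- r.sense(): the state, without advancing time (a new reading comes with each control period).
- r.capture(name): name is "side" or "top"; returns a dict with "pixels" (480x640x3 uint8, red, green, blue), "fovy" (degrees; the focal length in pixels is half the picture's height over the tangent of half this angle, whatever the lens; pixels are square), "cx", "cy" (the principal point, pixels), "origin" and "orientation" of the camera in the world. Camera axes: x right, y down, z forward; pixel columns grow to the right and rows downward; lengths in m; the calibration is good to about 2 mm. A picture is of the moment at which its call begins. There is no depth.
- r.finish_job(): hands the job in; it is judged then, once.
The state is a dict: "time_s": time; "joints": joint angles; "joint_velocities": joint speeds; "effort": joint torques, N m; "tcp_pos": TCP position; "ee_rot": TCP orientation; "wrist_force": force on the tool from outside, world axes, zero at the start; "moment": the same for the moment, N m; "gripper_width": opening from 0.0 (shut) to 1.0 (fully open); "gripper_force": force on a finger pad.
Only numpy, scipy, OpenCV 4.12 (cv2) and the standard library are available. Lean on these libraries where they do the work, as an engineer would, in place of code of your own. Each camera call takes 0.05 s, during which the arm holds its last target. There are 200 camera calls.

## Working session

There is one attempt and no reset: what is moved stays moved. The work goes in short steps, Python scripts to look and compute and a shell command to move; the robot and the scene stay as the last step left them, time stands still between calls to the robot, and variables do not carry over. Pictures are saved under pics/ and viewed, at most 14 in all, crops included, and the job is handed in when it is done.

```bash
mkdir -p pics; ls
cat > h.py <<'E'
import numpy as np, cv2
from station import r
def cap(n,f=None):
    c=r.capture(n)
    if f: cv2.imwrite('pics/'+f,cv2.cvtColor(c['pixels'],cv2.COLOR_RGB2BGR))
    return c
def px2w(c,u,v,z):
    f=240/np.tan(np.radians(c['fovy'])/2)
    d=np.array(c['orientation'])@np.array([(u-c['cx'])/f,(v-c['cy'])/f,1]); o=np.array(c['origin'])
    return o+d*(z-o[2])/d[2]
def w2px(c,p):
    f=240/np.tan(np.radians(c['fovy'])/2)
    q=np.array(c['orientation']).T@(np.array(p)-np.array(c['origin']))
    return q[0]/q[2]*f+c['cx'],q[1]/q[2]*f+c['cy']
E
python3 - <<'E'
from h import *
import pickle
d={}
for n in('top','side'):
    c=cap(n,n+'0.png'); d[n]=c; print(n,c['fovy'],c['cx'],c['cy'],c['origin'],np.round(c['orientation'],3).tolist())
pickle.dump(d,open('c0.pkl','wb'))
print(r.sense(),r.tip_extent)
E
```

```text
pics
top 47.392736342283335 311.7770883576281 242.73150303805883 [ 0.20634622 -0.07971838  1.72201549] [[0.006, -0.983, 0.185], [-1.0, -0.008, -0.007], [0.008, -0.184, -0.983]]
side 53.53990524953084 319.94109143259016 237.82007782988353 [-0.0876706  -0.83992413  0.82366858] [[0.789, -0.336, 0.515], [-0.614, -0.421, 0.667], [-0.007, -0.843, -0.538]]
{'time_s': 0.1, 'joints': array([ 8.07070747e+01,  2.20862357e+01,  3.90542927e-01, -2.50480025e-02,
       -6.84116542e+01, -1.48166722e+01]), 'joint_velocities': array([-0.02904807, -0.10110372,  0.23902543,  0.20218762, -0.00804992,
        0.02499441]), 'effort': array([-3.69077870e-04, -3.91689420e+01,  1.87935179e+01,  4.23195899e+00,
        1.34588726e-02, -7.88430270e-05]), 'tcp_pos': array([0.25507581, 0.5700293 , 0.22959098]), 'ee_rot': array([[ 9.12699924e-01, -4.08629848e-01, -7.03708622e-04],
       [-4.08630445e-01, -9.12698186e-01, -1.78329330e-03],
       [ 8.64332881e-05,  1.91516843e-03, -9.99998162e-01]]), 'wrist_force': array([-0.60522374, -0.49724176,  0.50202165]), 'moment': array([-0.0362103 , -0.00618457, -0.03622541]), 'gripper_force': 0.0, 'gripper_width': 1.000271955697512} 0.008
```

View pics/top0.png

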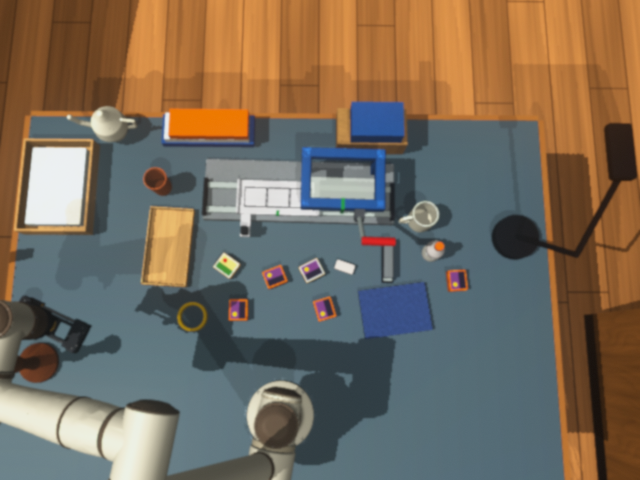

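View pics/side0.png

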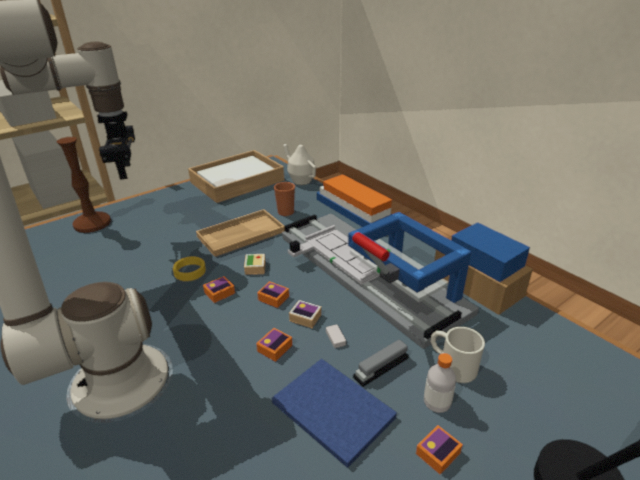

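The top view shows two real (beech-sided) blocks: field near (226,265) and dusk near (312,270). The other four are orange decoys, and sea is absent. The tray is near (168,246), the bed grip near (244,231) and the lever handle near (378,241).

Run:
```python
import cv2
t=cv2.imread('pics/top0.png'); s=cv2.imread('pics/side0.png')
cv2.imwrite('pics/a.png',cv2.resize(t[195:300,135:275],None,fx=5.6,fy=5.6,interpolation=cv2.INTER_CUBIC))
cv2.imwrite('pics/b.png',cv2.resize(t[185:295,270:410],None,fx=5.4,fy=5.4,interpolation=cv2.INTER_CUBIC))
cv2.imwrite('pics/c.png',cv2.resize(s[205:345,185:385],None,fx=4,fy=4,interpolation=cv2.INTER_CUBIC))
```

```text
(no output)
```

View pics/a.png

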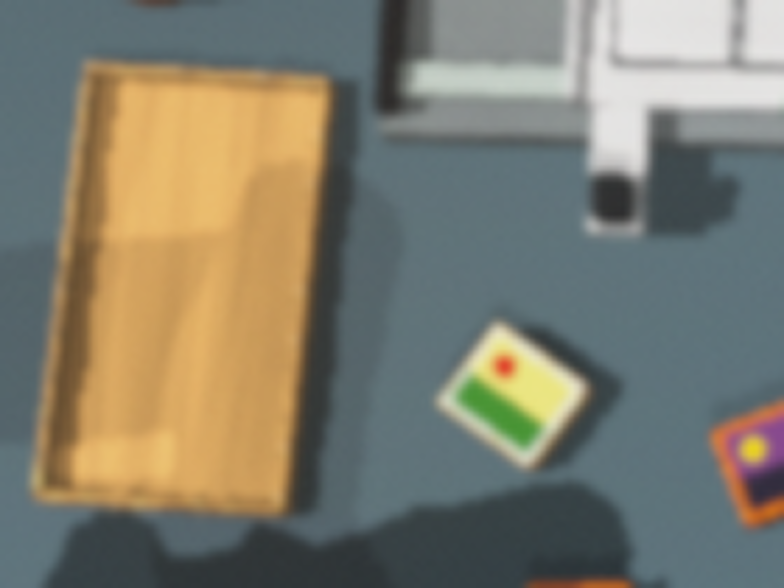

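View pics/b.png

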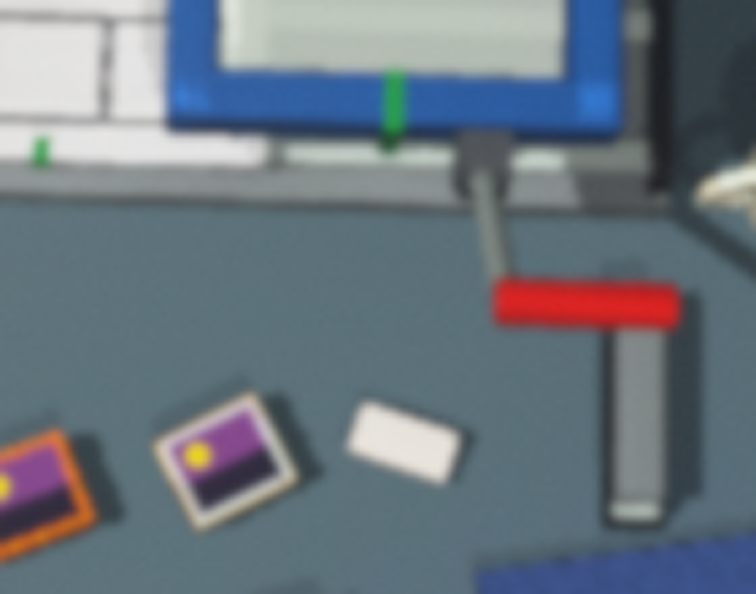

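View pics/c.png

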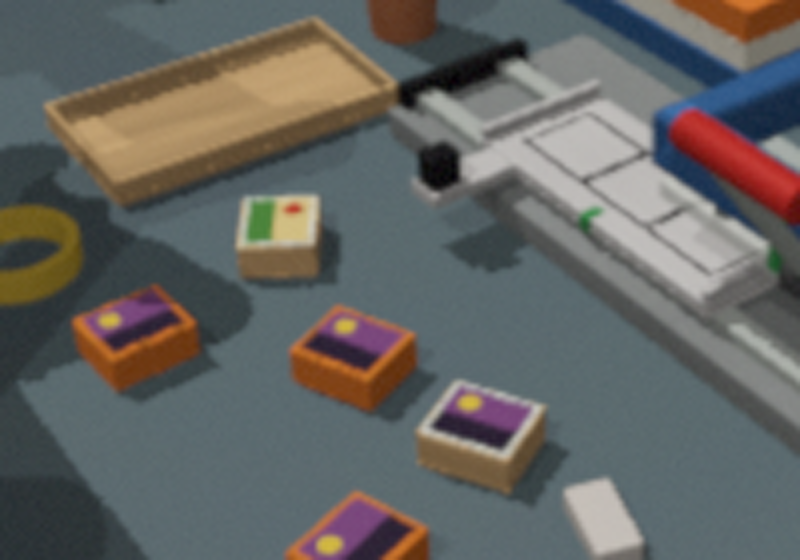

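Crop a gives the field top corners (500,322), (590,388), (527,467), (437,400), the tray rim corners (83,62), (330,75), (290,515), (33,497) and the grip (614,197). Crop b gives the dusk corners (155,443), (255,393), (300,480), (203,530), the bed mark (40,165), the press mark (395,102) and the handle from (497,303) to (682,307).

Run:
```python
from h import *
import pickle
c=pickle.load(open('c0.pkl','rb'))['top']
A=lambda X,Y,z:px2w(c,(X+.5)/5.6-.5+135,(Y+.5)/5.6-.5+195,z)
B=lambda X,Y,z:px2w(c,(X+.5)/5.4-.5+270,(Y+.5)/5.4-.5+185,z)
def rect(n,P):
    P=np.array(P)[:,:2]; print(n,'centre',P.mean(0).round(4))
    for i in range(4):
        e=P[(i+1)%4]-P[i]; print('  edge',np.linalg.norm(e).round(4),np.degrees(np.arctan2(e[1],e[0])).round(1))
rect('field',[A(*p,.028) for p in[(500,322),(590,388),(527,467),(437,400)]])
rect('dusk',[B(*p,.028) for p in[(155,443),(255,393),(300,480),(203,530)]])
rect('tray',[A(*p,.022) for p in[(83,62),(330,75),(290,515),(33,497)]])
print('grip',A(614,197,.075))
print('bedmark',B(40,165,.048)); print('place2 corner',A(615,62,.048),'bed end corner',A(567,100,.048))
print('pmark bar top ',B(395,72,.174),B(395,130,.174))
print('handle',B(497,304,.30),B(682,307,.30))
l,rr=A(378,135,.026),B(668,210,.026);print('base edge',l,rr,np.degrees(np.arctan2(*(l-rr)[:2][::-1])))
print('bar edge',B(168,128,.174),B(622,136,.174))
for n,p in dict(eraser=(405,442,.016),stap=(640,420,.042)).items(): print(n,B(*p))
```

```text
field centre [0.4516 0.1746]
  edge 0.0634 -125.7
  edge 0.0558 143.0
  edge 0.0634 54.1
  edge 0.0556 -37.1
dusk centre [ 0.4377 -0.0928]
  edge 0.065 -62.8
  edge 0.0571 -152.6
  edge 0.0631 117.8
  edge 0.0577 29.2
tray centre [0.5135 0.3628]
  edge 0.1412 -92.6
  edge 0.252 177.6
  edge 0.1433 86.4
  edge 0.2495 -2.9
grip [0.55450428 0.11628392 0.075     ]
bedmark [0.60799243 0.01798312 0.048     ]
place2 corner [0.63785004 0.12118986 0.048     ] bed end corner [0.6156416 0.1474709 0.048    ]
pmark bar top  [ 0.63113045 -0.18074742  0.174     ] [ 0.59876414 -0.18061238  0.174     ]
handle [ 0.47933989 -0.22210861  0.3       ] [ 0.47855773 -0.31297383  0.3       ]
base edge [0.59971871 0.2568861  0.026     ] [ 0.58911738 -0.35094813  0.026     ] 89.00079614766193
bar edge [ 0.5988442  -0.05804491  0.174     ] [ 0.59645956 -0.30327131  0.174     ]
eraser [ 0.45145991 -0.19596534  0.016     ]
stap [ 0.46152125 -0.32961641  0.042     ]
```

```bash
python3 -m jog '1 16 -33 0 -8.5; 1 16 -33 0 -8.5; 1 16 -33 0 -8.5; 1 16 -33 0 -8.5; 1 16 -33 0 -8.5'; python3 -m jog '1 16 -33 0 -8.5; 1 16 -33 0 -8.5; 1 16 -33 0 -8.5; 1 16 -33 0 -8.5; 1 16 -33 0 -8.5';python3 -m jog '1 16 -33 -20 -8.5; 1 20 -32 -20 -8.7; 1 0 0 -30 0; 1 0 0 0 0;1 0 0 0 0'
```

```text
time_s: 0.72
tcp_pos: [0.3355, 0.4041, 0.2301]
ee_rot: [[0.393, -0.92, -0.001], [-0.92, -0.393, -0.001], [0.001, 0.001, -1.0]]
wrist_force: [0.2, 0.4, 0.4]
gripper_width: 0.999
gripper_force: 0.0
time_s: 1.35
tcp_pos: [0.4154, 0.2392, 0.2302]
ee_rot: [[-0.332, -0.943, -0.001], [-0.943, 0.332, -0.0], [0.001, 0.0, -1.0]]
wrist_force: [0.8, 1.2, 0.5]
gripper_width: 1.006
gripper_force: 0.0
time_s: 1.98
tcp_pos: [0.4517, 0.176, 0.1614]
ee_rot: [[-0.591, -0.806, 0.001], [-0.806, 0.591, 0.0], [-0.001, -0.001, -1.0]]
wrist_force: [0.0, 0.2, -0.4]
gripper_width: 0.996
gripper_force: 0.0
```

```bash
python3 -m jog '1 0 -1 -40 0; 1 0 0 -40 0; 1 0 0 -40 0; 1 0 0 -20 0; 1 0 0 -9 0'; python3 -m jog '1 0 0 0 0; 0 0 0 0 0; 0 0 0 0 0; 0 0 0 0 0;0 0 0 0 0'; python3 -m jog '0 0 0 0 0; 0 0 0 0 0;0 0 0 10 0;0 0 0 20 0; 0 0 0 20 0'
```

```text
time_s: 2.6
tcp_pos: [0.4517, 0.1754, 0.0116]
ee_rot: [[-0.591, -0.807, 0.001], [-0.807, 0.591, 0.0], [-0.001, -0.0, -1.0]]
wrist_force: [0.6, -0.2, -0.2]
gripper_width: 0.998
gripper_force: 0.0
time_s: 3.22
tcp_pos: [0.4514, 0.1746, 0.0119]
ee_rot: [[-0.592, -0.806, 0.0], [-0.806, 0.592, 0.0], [-0.001, -0.0, -1.0]]
wrist_force: [0.7, -0.4, 2.0]
gripper_width: 0.641
gripper_force: 29.9
time_s: 3.85
tcp_pos: [0.451, 0.1742, 0.0621]
ee_rot: [[-0.592, -0.806, -0.001], [-0.806, 0.592, -0.001], [0.001, 0.0, -1.0]]
wrist_force: [-0.3, -0.2, -1.7]
gripper_width: 0.643
gripper_force: 29.9
```

```bash
python3 -m jog '0 0 0 40 0; 0 20 -8 28 5; 0 38 -15 0 6; 0 38 -15 0 6; 0 38 -15 0 6'; python3 -m jog '0 38 -15 0 6; 0 38 -15 0 6.4; 0 4 -2 0 0;0 0 0 0 0;0 0 0 -20 0'
```

```text
time_s: 4.47
tcp_pos: [0.586, 0.1208, 0.1298]
ee_rot: [[-0.227, -0.974, -0.0], [-0.974, 0.227, 0.0], [-0.0, 0.0, -1.0]]
wrist_force: [-0.2, 1.2, -1.1]
gripper_width: 0.643
gripper_force: 29.9
time_s: 5.1
tcp_pos: [0.6654, 0.0902, 0.1114]
ee_rot: [[-0.016, -1.0, 0.003], [-1.0, 0.016, 0.001], [-0.001, -0.003, -1.0]]
wrist_force: [-0.4, -0.6, -2.1]
gripper_width: 0.639
gripper_force: 29.9
```

```bash
python3 -m jog '0 0 0 -25 0; 0 0 0 -15 0; 0 0 0 -9 0; 0 0 0 0 0;0.95 0 0 0 0'; python3 -m jog '1 0 0 0 0;1 0 0 0 0;1 0 0 0 0;1 0 0 20 0;1 0 0 40 0'; python3 -m jog '1 -10 -10 50 0;1 -30 -30 20 5.5; 1 -30 -30 0 5.5; 1 -30 -30 0 5.5;1 -30 -30 0 5.5';python3 - <<'E'
from h import *
cap('side','s1.png')
E
```

```text
time_s: 5.72
tcp_pos: [0.6659, 0.0897, 0.0615]
ee_rot: [[-0.016, -1.0, 0.002], [-1.0, 0.016, 0.0], [-0.0, -0.002, -1.0]]
wrist_force: [-0.3, 0.7, 0.4]
gripper_width: 0.691
gripper_force: 0.0
time_s: 6.35
tcp_pos: [0.6639, 0.0891, 0.119]
ee_rot: [[-0.016, -1.0, -0.005], [-1.0, 0.016, -0.001], [0.002, 0.005, -1.0]]
wrist_force: [0.6, 1.3, 0.9]
gripper_width: 0.999
gripper_force: 0.0
time_s: 6.98
tcp_pos: [0.5342, -0.0414, 0.1908]
ee_rot: [[0.363, -0.932, 0.001], [-0.932, -0.363, 0.0], [0.0, -0.001, -1.0]]
wrist_force: [-0.6, -0.2, 0.1]
gripper_width: 1.0
gripper_force: 0.0
```

View pics/s1.png

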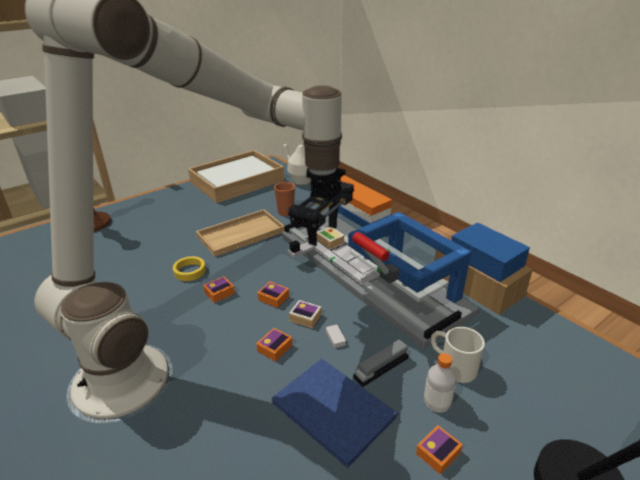

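The side view shows field lying on the bed at about (330,237), with dusk still at (306,313).

```bash
python3 -m jog '1 -32 -17 -20 2.2; 1 -32 -17 -20 2.2; 1 -32 -17 -30 2.3; 1 0 0 -30 0; 1 0 0 -40 0'; python3 -m jog '1 0 0 -25 0; 1 0 0 -14 0; 1 0 0 0 0; 0 0 0 0 0;0 0 0 0 0'; python3 -m jog '0 0 0 0 0; 0 0 0 0 0;0 0 0 10 0;0 0 0 30 0; 0 0 0 40 0'
```

```text
time_s: 7.65
tcp_pos: [0.4403, -0.0916, 0.0508]
ee_rot: [[0.466, -0.885, 0.004], [-0.885, -0.466, 0.0], [0.002, -0.004, -1.0]]
wrist_force: [1.1, 0.1, -0.2]
gripper_width: 1.008
gripper_force: 0.0
time_s: 8.28
tcp_pos: [0.44, -0.0914, 0.0124]
ee_rot: [[0.466, -0.885, 0.002], [-0.885, -0.466, 0.0], [0.001, -0.002, -1.0]]
wrist_force: [-0.4, 0.5, 0.5]
gripper_width: 0.854
gripper_force: 0.0
time_s: 8.9
tcp_pos: [0.4384, -0.0916, 0.0921]
ee_rot: [[0.466, -0.885, -0.002], [-0.885, -0.466, -0.0], [-0.001, 0.002, -1.0]]
wrist_force: [1.7, -0.1, -0.9]
gripper_width: 0.645
gripper_force: 30.0
```

```bash
python3 -m jog '0 0 10 40 0; 0 37 16 0 -5; 0 37 16 0 -5; 0 37 16 0 -5; 0 37 16 0 -5'; python3 -m jog '0 37 16 0 -5; 0 37 16 0 -3.7; 0 3 2 0 0;0 0 0 -20 0;0 0 0 -20 0'; python3 -m jog '0 0 0 -20 0; 0 0 0 -10 0; 0 0 0 0 0; 0 0 0 0 0;0 0 0 0 0'
```

```text
time_s: 9.52
tcp_pos: [0.5881, -0.017, 0.132]
ee_rot: [[0.133, -0.991, -0.0], [-0.991, -0.133, 0.0], [-0.0, 0.0, -1.0]]
wrist_force: [0.3, -0.9, -0.5]
gripper_width: 0.641
gripper_force: 30.0
time_s: 10.15
tcp_pos: [0.6632, 0.0162, 0.0914]
ee_rot: [[-0.016, -1.0, -0.001], [-1.0, 0.016, 0.0], [-0.0, 0.001, -1.0]]
wrist_force: [-0.4, -0.2, -1.6]
gripper_width: 0.64
gripper_force: 30.0
time_s: 10.78
tcp_pos: [0.6646, 0.0165, 0.0624]
ee_rot: [[-0.016, -1.0, 0.001], [-1.0, 0.016, 0.0], [-0.0, -0.001, -1.0]]
wrist_force: [-0.1, 0.5, -0.3]
gripper_width: 0.64
gripper_force: 30.0
```

```bash
python3 -m jog '0 0 0 -1.5 0; 0 0 0 0 0; 0.9 0 0 0 0; 1 0 0 0 0;1 0 0 0 0'; python3 -m jog '1 0 0 20 0;1 0 0 30 0; 1 0 0 30 0; 1 -23 20 10 10;1 -23 20 0 10'; python3 -m jog '1 -23 20 0 10;1 -23 20 0 10; 1 -25 20 0 10; 1 0 0 0 10;1 0 0 0 10'; python3 -m jog '1 0 0 0 10;1 0 0 0 10; 1 0 0 0 0; 1 0 0 0 0;1 0 0 0 0';python3 - <<'E'
from h import *
t=cap('top')['pixels'][...,::-1]; s=cap('side')['pixels'][...,::-1]
R=lambda i,f:cv2.resize(i,None,fx=f,fy=f,interpolation=cv2.INTER_CUBIC)
a=R(t[150:270,190:390],4)[:,:800]; cv2.imwrite('pics/d.png',a)
cv2.imwrite('pics/e.png',R(s[180:330,250:450],4))
E
```

```text
time_s: 11.4
tcp_pos: [0.6645, 0.0165, 0.0603]
ee_rot: [[-0.016, -1.0, 0.001], [-1.0, 0.016, 0.0], [-0.0, -0.001, -1.0]]
wrist_force: [0.2, -0.9, 1.3]
gripper_width: 0.894
gripper_force: 0.0
time_s: 12.02
tcp_pos: [0.6185, 0.0569, 0.1515]
ee_rot: [[0.332, -0.943, 0.003], [-0.943, -0.332, 0.001], [0.0, -0.003, -1.0]]
wrist_force: [-0.2, 0.5, 0.0]
gripper_width: 1.002
gripper_force: 0.0
time_s: 12.65
tcp_pos: [0.5471, 0.117, 0.1506]
ee_rot: [[0.937, -0.351, 0.001], [-0.351, -0.937, 0.0], [0.001, -0.001, -1.0]]
wrist_force: [-0.6, 0.2, -0.7]
gripper_width: 1.0
gripper_force: 0.0
time_s: 13.28
tcp_pos: [0.5473, 0.1164, 0.1501]
ee_rot: [[1.0, -0.017, 0.0], [-0.017, -1.0, -0.0], [0.0, 0.0, -1.0]]
wrist_force: [0.5, 0.3, 0.4]
gripper_width: 1.002
gripper_force: 0.0
```

View pics/d.png

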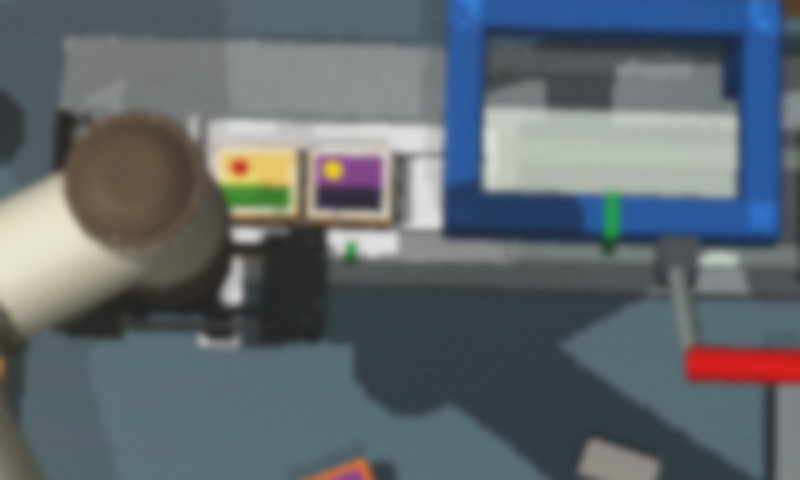

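View pics/e.png

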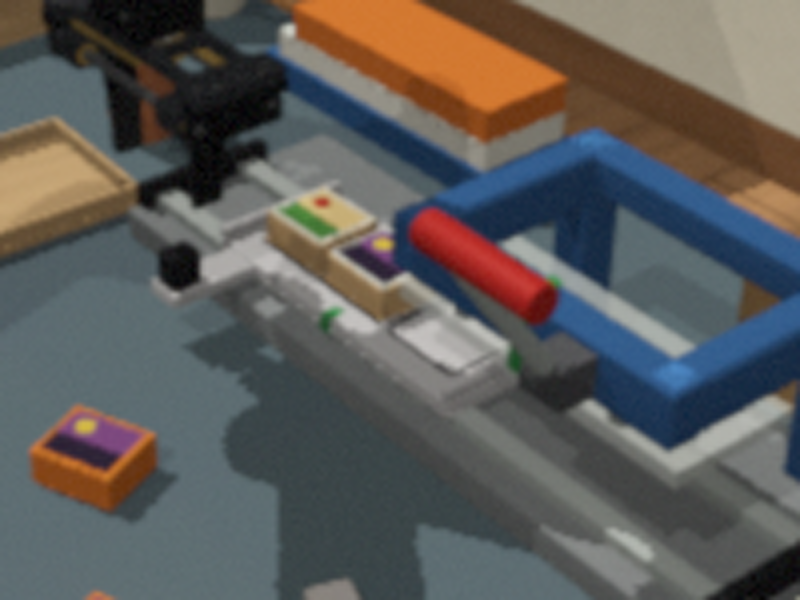

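The blocks lie flat in the outlines: field at (258,182) and dusk at (348,185) in the first crop. The bed mark is at (351,250) there, and the press mark runs from (612,195) to (610,248).

```bash
python3 -m jog '1 0 0 -40 0;1 0 0 -30 0; 1 0 0 -17 0; 1 0 0 0 0;0 0 0 0 0'; python3 -m jog '0 0 0 0 0;0 0 0 0 0;0 0 0 0 0;0 0 0 0 0;0 0 0 0 0'
python3 - <<'E'
from h import *
c=cap('top')
D=lambda X,Y,z:px2w(c,(X+.5)/4-.5+190,(Y+.5)/4-.5+150,z)
print(D(351,257,.048),D(612,196,.174),D(612,237,.174),D(610,248,.132))
E
```

```text
time_s: 14.0
tcp_pos: [0.548, 0.1167, 0.0639]
ee_rot: [[1.0, -0.016, 0.001], [-0.016, -1.0, 0.0], [0.001, -0.001, -1.0]]
wrist_force: [0.6, 0.0, 0.5]
gripper_width: 0.953
gripper_force: 0.0
time_s: 14.62
tcp_pos: [0.5473, 0.1165, 0.0631]
ee_rot: [[1.0, -0.016, 0.0], [-0.016, -1.0, -0.0], [0.0, 0.0, -1.0]]
wrist_force: [-0.5, -0.7, 0.5]
gripper_width: 0.403
gripper_force: 0.0
[0.61211377 0.01687868 0.048     ] [ 0.62901357 -0.18039975  0.174     ] [ 0.59813589 -0.18027214  0.174     ] [ 0.6002826  -0.18146859  0.132     ]
```

```bash
python3 -m jog '0 0 0 0 0;0 0 0 0 0;0 0 0 0 0;0 0 -4 0 0;0 0 -8 0 0'; python3 -m jog '0 -0.3 -13 0 0;0 -0.2 -13 0 0;0 -0.2 -13 0 0;0 -0.2 -13 0 0;0 -0.2 -13 0 0'; python3 -m jog '0 -0.3 -13 0 0;0 -0.2 -13 0 0;0 -0.2 -13 0 0;0 -0.2 -13 0 0;0 -0.2 -13 0 0';python3 -m jog '0 -0.3 -13 0 0;0 -0.2 -13 0 0;0 -0.2 -13 0 0;0 -0.2 -7 0 0;0 -0.2 -3 0 0';python3 -m jog '0 0 0 0 0;0 0 0 0 0'
python3 - <<'E'
from h import *
t=cap('top')['pixels'][...,::-1]; s=cap('side')['pixels'][...,::-1]
R=lambda i,f:cv2.resize(i,None,fx=f,fy=f,interpolation=cv2.INTER_CUBIC)
cv2.imwrite('pics/f.png',np.vstack([R(t[175:225,290:390],6),R(s[225:275,300:400],6)]))
E
```

```text
time_s: 15.3
tcp_pos: [0.547, 0.1044, 0.063]
ee_rot: [[1.0, -0.015, -0.0], [-0.015, -1.0, 0.0], [-0.0, -0.0, -1.0]]
wrist_force: [-1.7, 2.2, 1.0]
gripper_width: 0.25
gripper_force: 30.0
time_s: 15.92
tcp_pos: [0.5456, 0.0383, 0.063]
ee_rot: [[1.0, -0.016, -0.001], [-0.016, -1.0, -0.0], [-0.001, 0.0, -1.0]]
wrist_force: [-3.5, 3.0, 1.9]
gripper_width: 0.251
gripper_force: 30.0
time_s: 16.55
tcp_pos: [0.5443, -0.0266, 0.063]
ee_rot: [[1.0, -0.016, -0.002], [-0.016, -1.0, -0.0], [-0.002, 0.0, -1.0]]
wrist_force: [-4.6, 2.1, 2.9]
gripper_width: 0.245
gripper_force: 30.0
time_s: 17.18
tcp_pos: [0.5432, -0.0753, 0.063]
ee_rot: [[1.0, -0.017, -0.001], [-0.017, -1.0, -0.0], [-0.001, 0.0, -1.0]]
wrist_force: [-3.7, 2.0, 3.3]
gripper_width: 0.25
gripper_force: 30.0
time_s: 17.42
tcp_pos: [0.5433, -0.0753, 0.063]
ee_rot: [[1.0, -0.016, -0.002], [-0.016, -1.0, -0.001], [-0.002, 0.001, -1.0]]
wrist_force: [-4.3, -1.6, 4.2]
gripper_width: 0.249
gripper_force: 30.0
```

View pics/f.png

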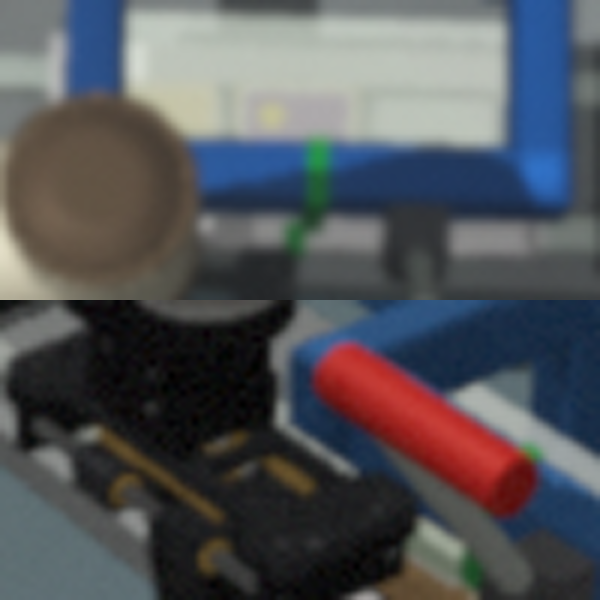

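Both marks are visible: the bed mark at (295,235) and the press mark from (318,150) to (315,218). The bed is a few mm short.

Run:
```python
from h import *
c=cap('top')
D=lambda X,Y,z:px2w(c,(X+.5)/6-.5+290,(Y+.5)/6-.5+175,z)
print(D(295,240,.048),D(318,145,.174),D(318,200,.174),D(315,220,.132))
```

```text
[ 0.61143111 -0.17618109  0.048     ] [ 0.62863463 -0.18027621  0.174     ] [ 0.60101248 -0.18016244  0.174     ] [ 0.60143568 -0.18134842  0.132     ]
```

```bash
python3 -m jog '0 -0.1 -3 0 0;0 0 -2.5 0 0;0 0 0 0 0;0 0 0 0 0;0.5 0 0 0 0'; python3 -m jog '0.7 0 0 0 0;0.7 0 0 0 0;0.7 -3 0 20 0;0.7 -5 0 30 0;0.7 -20 0 50 0'; python3 -m jog '1 -20 0 50 0;1 -20 0 50 0;1 0 0 50 0;1 0 0 50 0;1 0 0 0 0'
python3 - <<'E'
from h import *
t=cap('top')['pixels'][...,::-1]; s=cap('side')['pixels'][...,::-1]
R=lambda i,f:cv2.resize(i,None,fx=f,fy=f,interpolation=cv2.INTER_CUBIC)
cv2.imwrite('pics/g.png',np.vstack([R(t[175:255,290:410],5),R(s[225:275,300:420],3.333)[:,:]*1 if 0 else R(s[225:265,330:450],5)]))
E
```

```text
time_s: 18.2
tcp_pos: [0.5455, -0.0799, 0.0633]
ee_rot: [[1.0, -0.015, 0.004], [-0.015, -1.0, -0.0], [0.004, 0.0, -1.0]]
wrist_force: [0.0, 0.7, 0.1]
gripper_width: 0.299
gripper_force: 0.0
time_s: 18.82
tcp_pos: [0.5157, -0.08, 0.1626]
ee_rot: [[1.0, -0.016, -0.003], [-0.016, -1.0, -0.001], [-0.003, 0.001, -1.0]]
wrist_force: [0.2, 0.3, 1.0]
gripper_width: 0.691
gripper_force: 0.0
time_s: 19.45
tcp_pos: [0.4778, -0.0801, 0.3678]
ee_rot: [[1.0, -0.016, 0.011], [-0.016, -1.0, 0.0], [0.011, -0.001, -1.0]]
wrist_force: [-0.2, 0.1, -0.7]
gripper_width: 1.002
gripper_force: 0.0
```

View pics/g.png

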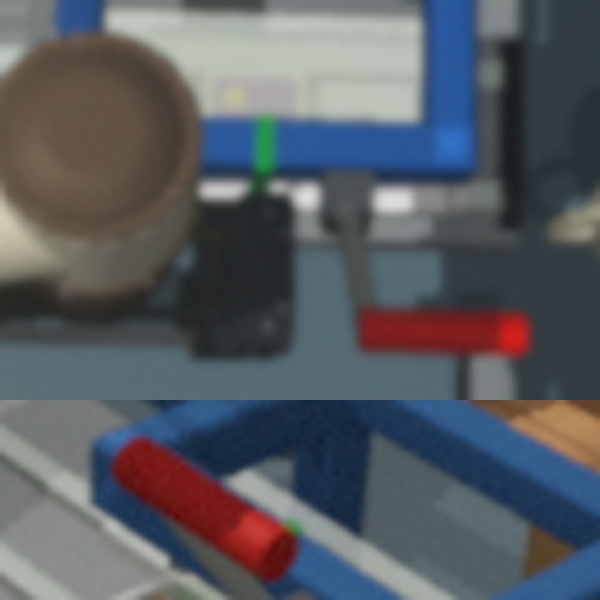

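```bash
python3 -m jog '1 0 -19 0 -9;1 0 -19 0 -9;1 0 -19 0 -9;1 0 -19 0 -9;1 0 -19 0 -9'; python3 -m jog '1 0 -19 0 -9;1 0 -19 0 -9;1 0 -19 0 -9;1 0 -19 0 -9;1 0 -16 0 -9';  python3 -m jog '1 0 0 0 0;1 0 0 0 0'
python3 - <<'E'
from h import *
t=cap('top')['pixels'][...,::-1]; s=cap('side')['pixels'][...,::-1]
R=lambda i,f:cv2.resize(i,None,fx=f,fy=f,interpolation=cv2.INTER_CUBIC)
cv2.imwrite('pics/i.png',np.vstack([R(t[175:225,290:390],6),R(s[215:265,320:420],6)]))
E
```

```text
time_s: 20.18
tcp_pos: [0.4754, -0.1755, 0.3611]
ee_rot: [[0.692, -0.722, -0.003], [-0.722, -0.692, 0.0], [-0.003, 0.002, -1.0]]
wrist_force: [0.2, 0.5, -0.5]
gripper_width: 1.004
gripper_force: 0.0
time_s: 20.8
tcp_pos: [0.4755, -0.2675, 0.3609]
ee_rot: [[-0.021, -1.0, -0.004], [-1.0, 0.021, 0.001], [-0.001, 0.004, -1.0]]
wrist_force: [0.3, 0.5, -0.1]
gripper_width: 1.006
gripper_force: 0.0
time_s: 21.05
tcp_pos: [0.4757, -0.2666, 0.362]
ee_rot: [[-0.014, -1.0, -0.002], [-1.0, 0.014, 0.001], [-0.001, 0.002, -1.0]]
wrist_force: [0.1, -0.1, -0.3]
gripper_width: 1.001
gripper_force: 0.0
```

View pics/i.png

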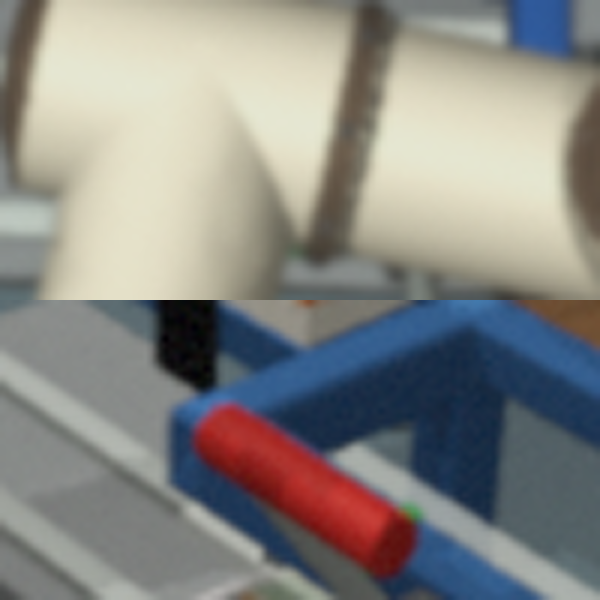

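The arm covers the marks in the top view. The side view shows the handle free, with one finger above it.

```bash
python3 -m jog '1 5 0 -20 0;1 0 0 -30 0;1 0 0 -25 0;1 0 0 -7 0;1 0 0 0 0'; python3 -m jog '0 0 0 0 0;0 0 0 0 0;0 0 0 0 0;0 0 0 0 0;0 0 0 0 0';python3 -m jog '0 0 0 0 0;0 0 0 0 0;0 0 0 0 0;0 0 0 0 0;0 0 0 0 0'
```

```text
time_s: 21.78
tcp_pos: [0.4811, -0.2669, 0.2814]
ee_rot: [[-0.015, -1.0, 0.0], [-1.0, 0.015, -0.0], [0.0, -0.0, -1.0]]
wrist_force: [0.3, -0.3, -0.5]
gripper_width: 1.0
gripper_force: 0.0
time_s: 22.4
tcp_pos: [0.4809, -0.2671, 0.2811]
ee_rot: [[-0.016, -1.0, 0.0], [-1.0, 0.016, -0.0], [0.0, -0.0, -1.0]]
wrist_force: [-0.5, -0.0, 0.1]
gripper_width: 0.514
gripper_force: 0.0
time_s: 23.02
tcp_pos: [0.4808, -0.267, 0.281]
ee_rot: [[-0.016, -1.0, -0.0], [-1.0, 0.016, 0.0], [-0.0, 0.0, -1.0]]
wrist_force: [-1.5, 0.7, 0.1]
gripper_width: 0.262
gripper_force: 30.0
```

```bash
python3 -m jog '0 -6 0 -4.8 0;0 -6 0 -4.8 0;0 -5.5 0 -5.2 0;0 -5.5 0 -5.3 0;0 -5 0 -5.7 0'; python3 -m jog '0 -5 0 -5.7 0;0 -4.6 0 -6.1 0;0 -4.5 0 -6.2 0;0 -4 0 -6.5 0;0 -4 0 -6.6 0'; python3 -m jog '0 -3.4 0 -6.8 0;0 -3.3 0 -6.9 0;0 -2.8 0 -7.1 0;0 -2.7 0 -7.2 0;0 -2 0 -7.4 0'
```

```text
time_s: 23.65
tcp_pos: [0.4554, -0.2666, 0.2567]
ee_rot: [[-0.015, -1.0, 0.008], [-1.0, 0.015, -0.001], [0.001, -0.008, -1.0]]
wrist_force: [3.0, 4.9, 5.5]
gripper_width: 0.264
gripper_force: 30.1
time_s: 24.28
tcp_pos: [0.4339, -0.2663, 0.2258]
ee_rot: [[-0.015, -1.0, 0.009], [-1.0, 0.015, -0.0], [0.0, -0.009, -1.0]]
wrist_force: [4.8, 7.5, 5.8]
gripper_width: 0.265
gripper_force: 29.5
time_s: 24.9
tcp_pos: [0.4187, -0.2661, 0.1904]
ee_rot: [[-0.015, -1.0, 0.007], [-1.0, 0.015, 0.0], [-0.0, -0.007, -1.0]]
wrist_force: [2.3, 9.2, 8.8]
gripper_width: 0.256
gripper_force: 29.2
```

```bash
python3 -m jog '0 -2.1 0.5 -7.4 0;0 -1.4 0.5 -7.5 0;0 -1.4 0 -7.6 0;0 -0.8 0 -7.6 0;0 -0.7 0 -7.6 0'; python3 -m jog '0 0 0 -2 0;0 0 0 0 0;0 0 0 0 0'
```

```text
time_s: 25.52
tcp_pos: [0.4108, -0.2658, 0.1527]
ee_rot: [[-0.015, -1.0, 0.003], [-1.0, 0.015, -0.001], [0.001, -0.003, -1.0]]
wrist_force: [-1.6, 6.2, 11.4]
gripper_width: 0.25
gripper_force: 29.0
time_s: 25.9
tcp_pos: [0.4106, -0.2658, 0.1505]
ee_rot: [[-0.015, -1.0, 0.002], [-1.0, 0.015, -0.0], [0.0, -0.002, -1.0]]
wrist_force: [-1.6, 4.5, 10.3]
gripper_width: 0.254
gripper_force: 29.2
```

```bash
python3 -m jog '0 0 0 -2 0;0 0 0 -2 0;0 0 0 0 0';  python3 -m jog '0 0 0 -2 0;0 0 0 -2 0;0 0 0 0 0'
python3 - <<'E'
from h import *
s=cap('side')['pixels'][...,::-1]
cv2.imwrite('pics/j.png',cv2.resize(s[180:330,300:500],None,fx=4,fy=4,interpolation=cv2.INTER_CUBIC))
E
```

```text
time_s: 26.28
tcp_pos: [0.4102, -0.2658, 0.1464]
ee_rot: [[-0.016, -1.0, 0.001], [-1.0, 0.016, -0.0], [0.0, -0.001, -1.0]]
wrist_force: [-2.8, 4.5, 11.3]
gripper_width: 0.254
gripper_force: 29.2
time_s: 26.65
tcp_pos: [0.4099, -0.2658, 0.1424]
ee_rot: [[-0.016, -1.0, 0.0], [-1.0, 0.016, -0.0], [0.0, -0.0, -1.0]]
wrist_force: [-2.5, 5.2, 10.5]
gripper_width: 0.249
gripper_force: 29.4
```

View pics/j.png

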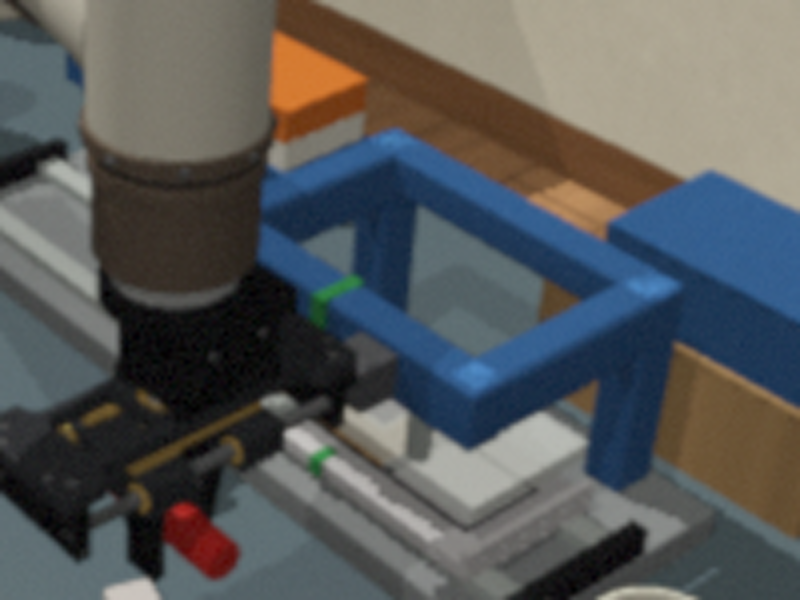

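The side view shows the lever well down: the free end face of the handle is near crop (222,558), the platen is low, and the bed mark is at (320,460).

Run:
```python
from h import *
c=cap('side'); t=cap('top')
for a in (.6,.7,.8,.85,.9):
    al=.95-a; x=.580-.17*np.cos(al)-.0007; z=.153+.17*np.sin(al)
    u,v=w2px(c,(x,-.312,z)); print(a,(np.array([u-300,v-180])*4).round(0),z)
print((np.array(w2px(c,(.6105,-.181,.048)))-[300,180])*4, (np.array(w2px(c,(.6105,-.171,.048)))-[300,180])*4)
print(px2w(c,300+320/4,180+460/4,.048))
```

```text
0.6 [242. 481.] 0.21129262726742673
0.7 [233. 510.] 0.1950586730732689
0.8 [227. 538.] 0.17840448252051186
0.85 [225. 552.] 0.16997168082996078
0.9 [223. 565.] 0.1614964587760153
[316.93265256 453.91008835] [306.07928597 446.15132648]
[ 0.6077853  -0.18661887  0.048     ]
```

```bash
for i in 1; do python3 -m jog '0 0 0 -3 0;0 0 0 -3 0;0 0 0 0 0';  python3 -m jog '0 0 0 -3 0;0 0 0 -3 0;0 0 0 0 0'; done | grep -E 'tcp|force|width'
python3 - <<'E'
from h import *
s=cap('side')['pixels'][...,::-1]
cv2.imwrite('pics/k.png',cv2.resize(s[255:345,310:430],None,fx=6,fy=6,interpolation=cv2.INTER_CUBIC))
E
```

```text
tcp_pos: [0.4098, -0.2659, 0.1394]
wrist_force: [-7.6, 9.8, 28.7]
gripper_width: 0.245
gripper_force: 29.3
tcp_pos: [0.4099, -0.2668, 0.1367]
wrist_force: [-13.8, 13.2, 47.3]
gripper_width: 0.249
gripper_force: 32.4
```

View pics/k.png

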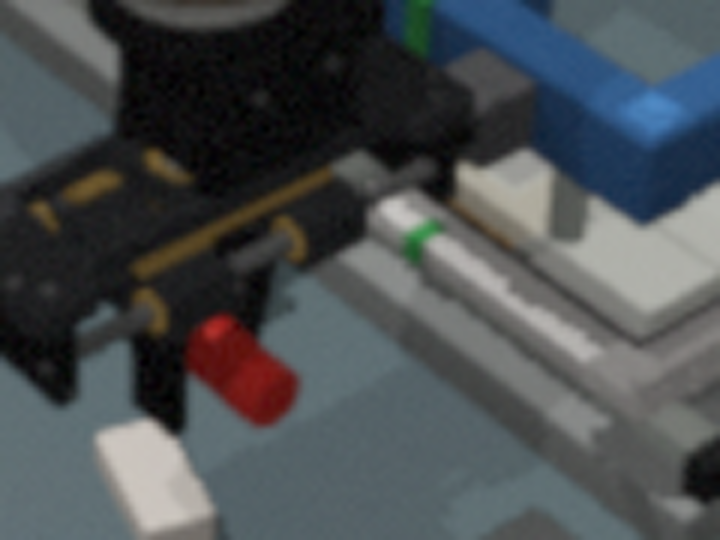

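The force rose to 47 N, so the lever is on its stop. I'll ease off slightly and hold.

```bash
(python3 -m jog '0 0 0 3 0;0 0 0 1 0;0 0 0 0 0;0 0 0 0 0;0 0 0 0 0';  python3 -m jog '0 0 0 0 0;0 0 0 0 0;0 0 0 0 0;0 0 0 0 0;0 0 0 0 0';  python3 -m jog '0 0 0 0 0;0 0 0 0 0;0 0 0 0 0') | grep -E 'tcp|force|width'
```

```text
tcp_pos: [0.4098, -0.2667, 0.1377]
wrist_force: [-7.8, 7.4, 29.8]
gripper_width: 0.252
gripper_force: 31.4
tcp_pos: [0.4098, -0.2667, 0.1377]
wrist_force: [-7.7, 8.1, 28.7]
gripper_width: 0.247
gripper_force: 31.4
tcp_pos: [0.4098, -0.2667, 0.1377]
wrist_force: [-7.7, 8.0, 29.3]
gripper_width: 0.246
gripper_force: 31.4
```

```bash
(python3 -m jog '0 0.5 0 7 0;0 0.8 0 7 0;0 1.2 0 7 0;0 1.4 0 7.5 0;0 2 0 7.4 0';  python3 -m jog '0 2.1 0 7.4 0;0 2.7 0 7.2 0;0 2.8 0 7.1 0;0 3.3 0 6.9 0;0 3.4 -0.3 6.8 0'; python3 -m jog '0 4 0 6.6 0;0 4 0 6.5 0;0 4.5 -0.3 6.2 0;0 4.6 0 6.1 0;0 5 -0.3 5.7 0') | grep -E 'time|tcp|force|width'
```

```text
time_s: 29.85
tcp_pos: [0.4137, -0.2665, 0.1689]
wrist_force: [-6.1, -4.1, 5.4]
gripper_width: 0.246
gripper_force: 30.3
time_s: 30.48
tcp_pos: [0.4254, -0.2666, 0.2037]
wrist_force: [-9.6, -3.2, 6.0]
gripper_width: 0.249
gripper_force: 30.2
time_s: 31.1
tcp_pos: [0.4446, -0.267, 0.2353]
wrist_force: [-16.9, -0.9, 13.6]
gripper_width: 0.251
gripper_force: 30.0
```

```bash
(python3 -m jog '0 2 0 6 0;0 5.5 0 6.2 0;0 6 0 6 0;0 6 0 5.5 0;0 5.5 0 4.5 0';  python3 -m jog '0 4 0 3 0; 0 2 0 2 0;0 0 0 1 0;0 0 0 0 0;0 0 0 0 0') | grep -E 'time|tcp|force|width'
python3 - <<'E'
from h import *
c=cap('side')
for a in (0,.05,.1,.2,.3):
    al=.95-a; print(a,((np.array(w2px(c,(.580-.17*np.cos(al),-.312,.153+.17*np.sin(al))))-[300,180])*4).round(0))
s=c['pixels'][...,::-1]
cv2.imwrite('pics/l.png',cv2.resize(s[180:330,300:500],None,fx=4,fy=4,interpolation=cv2.INTER_CUBIC))
E
```

```text
time_s: 31.72
tcp_pos: [0.4731, -0.2677, 0.2641]
wrist_force: [-9.9, -3.3, 7.6]
gripper_width: 0.246
gripper_force: 30.2
time_s: 32.35
tcp_pos: [0.4805, -0.2679, 0.2697]
wrist_force: [-5.9, -4.3, 5.6]
gripper_width: 0.252
gripper_force: 30.1
0 [342. 304.]
0.05 [331. 318.]
0.1 [321. 332.]
0.2 [301. 361.]
0.3 [283. 390.]
```

View pics/l.png

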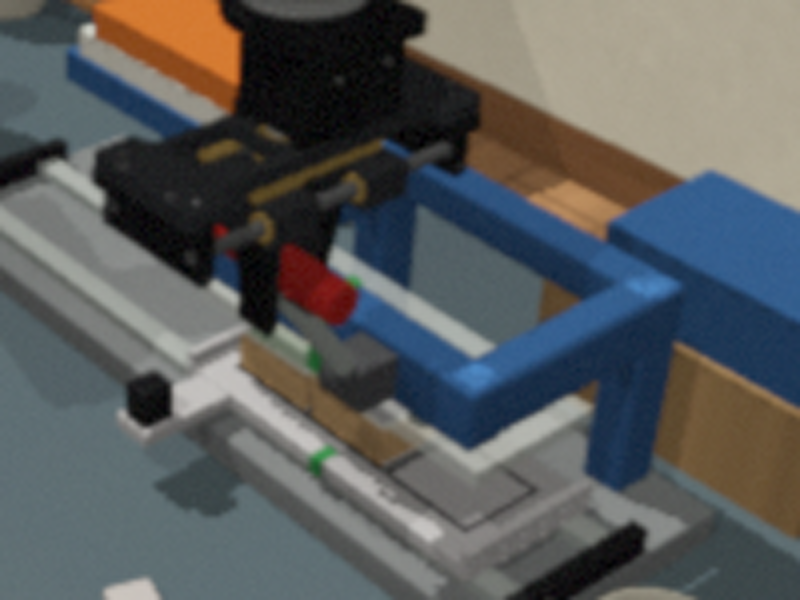

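The handle's free end is at (340,302), which matches lever ≈ 0. The bed mark is still aligned and both blocks are in place on the bed.

```bash
(python3 -m jog '0.4 0 0 0 0;0.7 0 0 0 0;1 0 0 0 0;1 0 0 0 0;1 0 0 0 0';  python3 -m jog '1 0 0 20 0; 1 0 0 40 0;1 0 0 40 0;1 0 19 0 9;1 0 19 0 9'; python3 -m jog '1 0 19 0 9;1 0 19 0 9;1 0 19 0 9;1 5 19 0 9;1 5 19 0 9'; python3 -m jog '1 10 19 0 9;1 10 19 0 9;1 10 15 0 9;1 10 0 0 0;1 0 0 0 0') | grep -E 'time|tcp|ee_|force|width'
python3 - <<'E'
from h import *
t=cap('top')['pixels'][...,::-1]; 
s=cap('side')['pixels'][...,::-1]
cv2.imwrite('pics/m.png',np.vstack([cv2.resize(i,None,fx=3,fy=3,interpolation=cv2.INTER_CUBIC) for i in (t[150:250,220:420],s[200:300,280:480])]))
E
```

```text
time_s: 33.02
tcp_pos: [0.4837, -0.2668, 0.2695]
ee_rot: [[-0.016, -1.0, 0.0], [-1.0, 0.016, 0.0], [-0.0, -0.0, -1.0]]
wrist_force: [-0.1, 0.8, -0.4]
gripper_width: 0.729
gripper_force: 0.0
time_s: 33.65
tcp_pos: [0.4836, -0.2285, 0.3701]
ee_rot: [[0.298, -0.954, 0.001], [-0.954, -0.298, 0.0], [0.0, -0.001, -1.0]]
wrist_force: [0.6, 0.4, 0.1]
gripper_width: 0.997
gripper_force: 0.0
time_s: 34.28
tcp_pos: [0.4936, -0.1332, 0.3697]
ee_rot: [[0.886, -0.463, 0.0], [-0.463, -0.886, 0.0], [0.0, -0.0, -1.0]]
wrist_force: [-0.3, 1.0, -0.3]
gripper_width: 1.0
gripper_force: 0.0
time_s: 34.9
tcp_pos: [0.5339, -0.0812, 0.3692]
ee_rot: [[1.0, -0.018, -0.001], [-0.018, -1.0, -0.0], [-0.001, 0.0, -1.0]]
wrist_force: [0.1, -0.3, -0.1]
gripper_width: 1.0
gripper_force: 0.0
```

I've used all 14 picture views, so from here I'll check numerically.

```bash
(python3 -m jog '1 5 0 -50 0;1 5 0 -50 0;1 0 0 -50 0;1 0 0 -50 0;1 0 0 -40 0';  python3 -m jog '1 0 0 -30 0; 1 0 0 -20 0;1 0 0 -16 0;1 0 0 0 0;0 0 0 0 0'; python3 -m jog '0 0 0 0 0;0 0 0 0 0;0 0 0 0 0;0 0 0 0 0;0 0 0 0 0';python3 -m jog '0 0 0 0 0;0 0 0 0 0;0 0 0 0 0;0 0 3 0 0;0 0 7 0 0') | grep -E 'time|tcp|force|width'
```

```text
time_s: 35.62
tcp_pos: [0.5426, -0.0816, 0.128]
wrist_force: [0.2, -0.6, -0.1]
gripper_width: 1.001
gripper_force: 0.0
time_s: 36.25
tcp_pos: [0.5442, -0.081, 0.0645]
wrist_force: [0.3, 0.0, 0.1]
gripper_width: 0.947
gripper_force: 0.0
time_s: 36.88
tcp_pos: [0.5435, -0.0809, 0.0637]
wrist_force: [0.5, -0.3, 0.3]
gripper_width: 0.398
gripper_force: 0.0
time_s: 37.5
tcp_pos: [0.5437, -0.0711, 0.0636]
wrist_force: [1.4, -2.2, -1.5]
gripper_width: 0.245
gripper_force: 30.0
```

```bash
(python3 -m jog '0 0.2 11 0 0;0 0.2 13 0 0;0 0.2 13 0 0;0 0.2 13 0 0;0 0.2 13 0 0';  python3 -m jog '0 0.2 13 0 0;0 0.2 13 0 0;0 0.2 13 0 0;0 0.2 13 0 0;0 0.2 13 0 0'; python3 -m jog '0 0.2 13 0 0;0 0.2 13 0 0;0 0.2 13 0 0;0 0.2 13 0 0;0 0.2 13 0 0';python3 -m jog '0 0.2 13 0 0;0 0.2 13 0 0;0 0.2 13 0 0;0 0.2 10 0 0;0 0.2 7 0 0';python3 -m jog '0 0 5 0 0;0 0 3 0 0;0 0 3 0 0;0 0 0 0 0;0 0 0 0 0') | grep -E 'time|tcp|force|width'
```

```text
time_s: 38.12
tcp_pos: [0.545, -0.0067, 0.0637]
wrist_force: [4.2, -3.0, -4.1]
gripper_width: 0.246
gripper_force: 30.0
time_s: 38.75
tcp_pos: [0.5464, 0.0582, 0.0636]
wrist_force: [6.3, -2.3, -6.1]
gripper_width: 0.246
gripper_force: 30.0
time_s: 39.38
tcp_pos: [0.5477, 0.1232, 0.0636]
wrist_force: [6.9, -1.5, -6.5]
gripper_width: 0.247
gripper_force: 30.0
time_s: 40.0
tcp_pos: [0.5489, 0.1793, 0.0637]
wrist_force: [8.3, -3.5, -7.0]
gripper_width: 0.247
gripper_force: 30.0
time_s: 40.62
tcp_pos: [0.5491, 0.1903, 0.0636]
wrist_force: [9.2, -0.1, -7.2]
gripper_width: 0.25
gripper_force: 30.0
```

```bash
(python3 -m jog '0 0 3 0 0;0 0 2 0 0;0 0 0 0 0';python3 -m jog '0 0 2 0 0;0 0 2 0 0;0 0 0 0 0';python3 -m jog '0 0 2 0 0;0 0 1 0 0;0 0 0 0 0') | grep -E 'time|tcp|force|width'
```

```text
time_s: 41.0
tcp_pos: [0.5493, 0.1952, 0.0637]
wrist_force: [8.5, -1.5, -6.4]
gripper_width: 0.249
gripper_force: 30.0
time_s: 41.38
tcp_pos: [0.5493, 0.1992, 0.0637]
wrist_force: [8.2, -1.5, -7.7]
gripper_width: 0.253
gripper_force: 30.0
time_s: 41.75
tcp_pos: [0.5494, 0.2021, 0.0636]
wrist_force: [8.9, -2.3, -6.9]
gripper_width: 0.251
gripper_force: 30.0
```

```bash
(python3 -m jog '0 0 2 0 0;0 0 2 0 0;0 0 0 0 0';python3 -m jog '0 0 2 0 0;0 0 2 0 0;0 0 0 0 0';python3 -m jog '0 0 2 0 0;0 0 2 0 0;0 0 0 0 0') | grep -E 'time|tcp|force|width'
```

```text
time_s: 42.12
tcp_pos: [0.5494, 0.2062, 0.0636]
wrist_force: [8.8, -1.6, -6.9]
gripper_width: 0.249
gripper_force: 30.0
time_s: 42.5
tcp_pos: [0.5495, 0.2102, 0.0637]
wrist_force: [10.0, -0.8, -6.7]
gripper_width: 0.25
gripper_force: 30.0
time_s: 42.88
tcp_pos: [0.5496, 0.2132, 0.0637]
wrist_force: [10.4, -4.1, -8.0]
gripper_width: 0.25
gripper_force: 30.0
```

```bash
(python3 -m jog '0 0 2 0 0;0 0 0 0 0';python3 -m jog '0 0 2 0 0;0 0 0 0 0';python3 -m jog '0 0 2 0 0;0 0 0 0 0') | grep -E 'time|tcp|force|width'
```

```text
time_s: 43.12
tcp_pos: [0.5495, 0.2133, 0.0636]
wrist_force: [12.9, -9.9, -7.0]
gripper_width: 0.251
gripper_force: 30.0
time_s: 43.38
tcp_pos: [0.5495, 0.2134, 0.0636]
wrist_force: [14.8, -16.9, -5.9]
gripper_width: 0.25
gripper_force: 30.0
time_s: 43.62
tcp_pos: [0.5495, 0.2135, 0.0636]
wrist_force: [16.1, -21.1, -5.1]
gripper_width: 0.25
gripper_force: 30.0
```

```bash
(python3 -m jog '0 0 -3 0 0;0 0 -2 0 0;0.5 0 0 0 0;0.7 0 0 0 0;0.7 0 0 0 0';python3 -m jog '0.7 0 0 30 0;0.7 0 0 40 0;1 0 0 40 0;1 0 -30 30 -9;1 0 -30 0 -9';python3 -m jog '1 0 -30 0 -9;1 0 -30 0 -9;1 0 -30 0 -9;1 -10 -30 0 -9;1 -10 -30 0 -9';python3 -m jog '1 -10 -30 0 -9;1 0 -30 0 -9;1 0 -30 0 -9;1 0 0 0 0;1 0 0 0 0') | grep -E 'time|tcp|force|width'
python3 - <<'E'
from h import *
c=cap('top','n.png'); im=c['pixels'][...,::-1]
h=cv2.cvtColor(im,cv2.COLOR_BGR2HSV).astype(int); H,S,V=h[...,0],h[...,1],h[...,2]
def rep(n,m,z):
    m=m.astype(np.uint8); k,l,st,ce=cv2.connectedComponentsWithStats(m)
    for i in range(1,k):
        if st[i,4]>=8: print(n,st[i,4],px2w(c,*ce[i],z)[:2].round(3))
roi=np.zeros(im.shape[:2],bool); roi[140:240,190:345]=1
rep('violet',roi&(H>125)&(H<165)&(S>60),.076); rep('green',roi&(H>40)&(H<85)&(S>80),.076); rep('sand',roi&(H>14)&(H<35)&(S>70)&(V>110),.076); rep('dark',roi&(V<60),.076)
for p in [(.667,.1867),(.666,.1135)]: print(p,np.round(w2px(c,(*p,.076))))
E
```

```text
time_s: 44.25
tcp_pos: [0.5468, 0.2145, 0.0638]
wrist_force: [-0.1, -0.4, -0.1]
gripper_width: 0.506
gripper_force: 0.0
time_s: 44.88
tcp_pos: [0.5484, 0.1547, 0.207]
wrist_force: [0.1, -0.1, -0.3]
gripper_width: 0.946
gripper_force: 0.0
time_s: 45.5
tcp_pos: [0.5267, 0.0035, 0.2037]
wrist_force: [0.7, 0.3, 0.1]
gripper_width: 1.003
gripper_force: 0.0
time_s: 46.12
tcp_pos: [0.5173, -0.0854, 0.2037]
wrist_force: [0.1, 0.2, -0.4]
gripper_width: 1.003
gripper_force: 0.0
violet 73 [0.674 0.106]
green 48 [ 0.636 -0.186]
sand 33 [ 0.843 -0.181]
sand 14 [0.677 0.125]
sand 99 [0.654 0.184]
sand 23 [ 0.63  -0.059]
sand 94 [0.58 0.28]
dark 47 [0.84  0.079]
dark 40 [0.656 0.245]
dark 13 [0.553 0.217]
dark 138 [ 0.547 -0.088]
(0.667, 0.1867) [223. 194.]
(0.666, 0.1135) [246. 195.]
```

Run:
```python
from h import *
im=cv2.imread('pics/n.png'); h=cv2.cvtColor(im,cv2.COLOR_BGR2HSV)
for v in range(180,214): 
    print(v,''.join('K' if V<70 else ('w' if V>150 else '.') if S<50 else 'r' if H<8 or H>170 else 'y' if H<33 else 'G' if H<90 else 'b' if H<125 else 'P' for H,S,V in h[v,205:270].astype(int)))
```

```text
180 K.www.wwwwwwwwwwwwwwwwwwwwwwwwwwwwwwwwwwwwwwwwwwwwwwwwwwwwwwwwwww
181 K.www.wwwwwwwwwwwwwwwwwwwwwwwwwwwwwwwwwwwwwwwwwwwwwwwwwwwwwwwwwww
182 K.www.wwwwwwwwwwwwwwwwwwwwwwwwwwwwwwwwwwwwwwwwwwwwwwwwwwwwwwwwwww
183 K.www.wwwwwwwwwwwwwwwwwwwwwwwwwwwwwwwwwwwwwwwwwwwwwwwwwwwwwwwwwww
184 K.wwwwwwwwwwwwwwwwwwwwwwwwwwwwwwwwwwwwwwwwwwwwwwwwwwwwwwwwwwwwwww
185 K.wwwwwwwwwwwwwwwwwwwwwwwwwwwwwwwwwwwwwwwwwwwwwwwwwwwwwwwwwwwwwww
186 K.wwwwwwwwwwwwwwwwwwwwwwwwwwwwwwwwwwwwwwwwwwwwwwwwwwwwwwwwwwwwwww
187 K.wwwwwwwwwwwwwwwwwwwwwwwwwwww.wwwwwwwwwwwwwwwwwwwwwwwwwwwwwwwwww
188 K.wwwwwwwwwwwwwwwwwwwwwwwwwwwwwwwwwPrrrPPPPPPPwwwwwwy.....wwwwwww
189 K.wwwwwwwwwwwwwwwwwwwwwwwwwwwwwwwwPPyyyrPPPPPPPPPPwyy.....wwwwwww
190 K.wwwwwwwwwwwwwwwwwwwwwwwwwwwwwwwwPyyyyyrPPPPPPPPPwyyy....wwwwwww
191 ..wwwwwwwwwwwwwwwwwwwwwwwwwwwwwwwwryyyyyrPPPPPPPPPwyyy....wwwwwww
192 ..wwwwwwwwwwwwwwwwwwwwwwwwwwwwwwwwPyyyyyrPPPPPPPPPwyyy....wwwwwww
193 ..ww.wwwwwwwwwwwwwwwwwwwwwwwwwwwwwPryyyrPPPPPPPPPPwyyy....wwwwwww
194 ..ww.wwwwwwwwwwwwwwwwwwwwwwwww.wwwPPPrrPPPPPPPPPPPwyyy....wwwwwww
195 ..ww.wwwwyyyyyyyyyyyyyyyyyyyy..yw.PPPPPPPPPPPP
[... 579 characters left out ...]

204 .www.wwwwwwwwwwwwwwwwwwwwwwwwwwwwwwwwwwwwwwwwwwwwwwwwwyyyy..wwwww
205 .www.wwwywwwwwwwwwwwwwwwwwwwwwwwwwwwwwwwwwwwwwwwwwwwwwyyyy..wwwww
206 .www.wwwywwwwwwwwwwwwwwwwwwwwwwwwwwwwwwwwwwwwwwwwwwwww......wwwww
207 .ww..www.wwwwwwwwwwwwwwwwwwwwwwwwwwwwwwwwwwwwwwwwwwwww...y..wwwww
208 .ww..www.wwwwwwwwwwwwwwwwwwwwwwwwwwwwwwwwwwwwwwwwwwwww.yyy..wwwww
209 .ww..ww.ywwwwwwwwwwwwwwwwwwwwwwwwwwwwwwwwwwwwwwwwwwwwwyyyyy.wwwww
210 .ww..w..ywwwwwwwwwwwwwwwwwwwwwwwwwwwwwwwwwwwwwwwwwwwwwwyyyy..wwww
211 .......yyywwwwwwwwwwwwwwwwwwwwwwwwwwwwwwwwwwwwwwwwwwwwwyyyy..wwww
212 .......yyywwwwwwwwwwwwwwwwwwwwwwwwwwwwwwwwwwwwwwwwwwwwwyyyy..wwww
213 K......yyywwwwwwwwwwwwwwwwwwwwwwwwwwwwwwwwwwwwwwwwwwwwwyyyy..wwww
```

The colour map suggests field has been knocked about 2 cm towards the robot, but the arm partly hides it. I'll move the arm aside to measure it properly.

```bash
(python3 -m jog '1 -18 42 10 0;1 -18 42 10 0;1 -18 42 10 0;1 -18 42 10 0;1 -18 42 0 0';python3 -m jog '1 -18 42 0 0;1 -18 42 0 0;1 -18 42 0 0;1 -18 42 0 0;1 -18 42 0 0';python3 -m jog '1 -18 42 0 0;1 -18 42 0 0;1 0 0 0 0;1 0 0 0 0') | grep -E 'time|tcp'
python3 - <<'E'
from h import *
c=cap('top','o.png'); im=cv2.imread('pics/o.png'); h=cv2.cvtColor(im,cv2.COLOR_BGR2HSV)
for v in range(182,232): 
    print(v,''.join('K' if V<70 else ('w' if V>150 else '.') if S<45 else 'r' if H<8 or H>170 else 'y' if H<33 else 'G' if H<90 else 'b' if H<125 else 'P' for H,S,V in h[v,200:275].astype(int)))
E
```

```text
time_s: 46.8
tcp_pos: [0.4269, 0.1264, 0.2447]
time_s: 47.42
tcp_pos: [0.3359, 0.336, 0.2439]
time_s: 47.92
tcp_pos: [0.3007, 0.4179, 0.2434]
182 bbb.KK.wwwwwwwwwwwwwwwwwwwwwwwwwwwwwwwwwwwwwwwwwwwwwwwwwwwwwwwwwwwwwwwwwwww
183 bbb.KK.wwwwwwwwwwwwwwwwwwwwwwwwwwwwwwwwwwwwwwwwwwwwwwwwwwwwwwwwwwwwwwwwwwww
184 bbb.KK.wwwwwwwwwwwwwwwwwwwwwwwwwwwwwwwwwwwwwwwwwwwwwwwwwwwwwwwwwwwwwwwwwwww
185 bbb.KK.wwwwwwwwwwwwwwwwwwwwwwwwwwwwwwwwwwwwwwwwwwwwwwwwwwwwwwwwwwwwwwwwwwww
186 bbb.KK.wwwwwwwwwwwwwwwwwwwwwwwwwwwwwwwwwwwwwwwwwwwwwwwwwwwwwwwwwwwwwwwwwwww
187 bbb.KK.wwwwwwwwwwwwwwwwwwwwwwwwwwwwwwwwwwwwwwwwwwwwwwwwwwwwwwwwwwwwwwwwwwww
188 bbb.KK.wwwwwwwwwwwwwwwwwwwwwwwwwwwwwwwwPPPPPPPPPPPPPPwwwww.....wwwwwwwwwwww
189 bbb.KK.wwwwwwwwwwwwwwwwwwwwwwwwwwwwwwwwPPyyyrPPPPPPPPPPwww.....wwwwwwwwwwww
190 bbb.K..wwwwwwwwwwwwwwwwwwwwwwwwwwwwwwwwPyyyyyrPPPPPPPPPwwy.....wwwwwwwwwwww
191 bbb.K..wwwwwwwwwwwwwwwwwwwwwwwwwwwwwwwwPyyyyyrPPPPPPPPPwwy.....wwwwwwwwwwww
192 bbb.K..wwwwwwwwwwwwwwwwwwwwwwwwwwwwwwwwPyyyyyrPPPPPPPPPwwy.....wwwwwwwwwwww
193 bb..K..wwwwwwwwwwwwwwwwwwwwwwwwwwwwwwwwPryyyyPPPPPPPPPPwwy.....wwwwwwwwwww
[... 2341 characters left out ...]
wwwww..KKKKKKKKK.bbbbbbbbbbbbbbbbbbbbbbbbbbbbbbbbbbbbbbbbbbb
224 bbbbbbbbb...wwwwwwww..KKKKKKKKK.bbbbbbbbbbbbbbbbbbbbbbbbbbbbbbbbbbbbbbbbbbb
225 bbbbbbbbb.............KKKKKKKKKK.bbbbbbbbbbbbbbbbbbbbbbbbbbbbbbbbbbbbbbbbbb
226 bbbbbbbbb..KKKK.......KKKKKKKKKKK.b.bbbbbbbbbbbbbbbbbbbbbbbbbbbbbbbbbbbbbbb
227 bbbbbbbbb.KKKKKKK.....KKKKKKKKKKKKKKbbbbbbbbbbbbbbbbbbbbbbbbbbbbbbbbbbbbbbb
228 bbbbbbbbb.KKKKKKKK....KKKKKKKKKKKKKK.bbbbbbbbbbbbbbbbbbbbbbbbbbbbbbbbbbbbbb
229 bbbbbbbb..KKKKKKKK....KKKKKKKKKKKKKKbbbbbbbbbbbbbbbbbbbbbbbbbbbbbbbbbbbbbbb
230 bbbbbbbbb.KKKKKKKK....KKKKKKKKKKKKKK.bbbbbbbbbbbbbbbbbbbbbbbbbbbbbbbbbbbbbb
231 bbbbbbbb..KKKKKKKK....KKKKKKKKKKKKKKbbbbbbbbbbbbbbbbbbbbbbbbbbbbbbbbbbbbbbb
```

Run:
```python
from h import *
c=cap('top')
for n,u,v,z in(('field',223.2,202.7,.076),('dusk',246.6,194.7,.076),('mark',247,213.5,.048)): print(n,px2w(c,u,v,z))
```

```text
field [0.63953669 0.18380947 0.076     ]
dusk [0.66582282 0.11204446 0.076     ]
mark [0.61253019 0.11232392 0.048     ]
```

```bash
(python3 -m jog '1 37 -26 -10 0;1 37 -26 -10 0;1 37 -26 -10 0;1 37 -26 -10 0;1 37 -26 -10 0';python3 -m jog '1 37 -26 -10 0;1 37 -26 -10 0;1 37 -26 -10 0;1 37 -26 -10 0;1 6 0 0 0';python3 -m jog '1 0 0 0 0;1 0 0 0 0') | grep -E 'time|tcp|ee'
```

```text
time_s: 48.65
tcp_pos: [0.4878, 0.286, 0.1938]
ee_rot: [[-0.017, -1.0, 0.001], [-1.0, 0.017, 0.0], [-0.001, -0.001, -1.0]]
time_s: 49.28
tcp_pos: [0.6415, 0.1806, 0.1522]
ee_rot: [[-0.021, -1.0, -0.002], [-1.0, 0.021, -0.001], [0.001, 0.002, -1.0]]
time_s: 49.52
tcp_pos: [0.6398, 0.1845, 0.1544]
ee_rot: [[-0.015, -1.0, 0.0], [-1.0, 0.015, 0.0], [-0.0, -0.0, -1.0]]
```

```bash
(python3 -m jog '1 0 0 -40 0;1 0 0 -30 0;1 0 0 -15 0;1 0 0 -7 0;1 0 0 -1 0';python3 -m jog '0 0 0 0 0;0 0 0 0 0;0 0 0 0 0;0 0 0 0 0;0 0 0 0 0';python3 -m jog '0 0 0 0 0;0 0 0 5 0;0 0 0 20 0;0 0 0 35 0;0 0 0 20 0') | grep -E 'time|tcp|force|width'
```

```text
time_s: 50.15
tcp_pos: [0.6408, 0.1845, 0.0613]
wrist_force: [1.0, 0.2, 1.0]
gripper_width: 0.999
gripper_force: 0.0
time_s: 50.78
tcp_pos: [0.6407, 0.1841, 0.0609]
wrist_force: [-0.1, 0.3, 1.3]
gripper_width: 0.642
gripper_force: 29.8
time_s: 51.4
tcp_pos: [0.6408, 0.1843, 0.1424]
wrist_force: [0.3, 0.1, -1.3]
gripper_width: 0.641
gripper_force: 29.9
```

```bash
(python3 -m jog '0 -10 10 0 -0.4;0 -29 29 0 -0.4;0 -29 29 0 -0.4;0 -29 29 0 -0.4;0 -29 29 0 -0.2';python3 -m jog '0 -29 29 0 0;0 -28 26 0 0;0 0 0 -20 0;0 0 0 -35 0;0 0 0 -35 0';python3 -m jog '0 0 0 -20 0;0 0 0 -10 0;0 0 0 0 0;0 0 0 0 0') | grep -E 'time|tcp|ee|force|width'
```

```text
time_s: 52.02
tcp_pos: [0.5118, 0.3107, 0.1389]
ee_rot: [[-0.048, -0.999, -0.003], [-0.999, 0.048, -0.002], [0.002, 0.003, -1.0]]
wrist_force: [-0.2, 1.4, -0.7]
gripper_width: 0.641
gripper_force: 29.8
time_s: 52.65
tcp_pos: [0.4557, 0.3647, 0.0486]
ee_rot: [[-0.047, -0.999, -0.002], [-0.999, 0.047, -0.001], [0.001, 0.002, -1.0]]
wrist_force: [0.2, -0.3, -1.4]
gripper_width: 0.645
gripper_force: 29.9
time_s: 53.15
tcp_pos: [0.4576, 0.3655, 0.0212]
ee_rot: [[-0.047, -0.999, 0.001], [-0.999, 0.047, 0.001], [-0.001, -0.001, -1.0]]
wrist_force: [-0.1, 0.2, -1.2]
gripper_width: 0.639
gripper_force: 29.9
```

```bash
(python3 -m jog '0 0 0 -2.5 0;0 0 0 0 0;0.7 0 0 0 0;0.8 0 0 0 0;0.8 0 0 0 0';python3 -m jog '0.8 0 0 20 0;0.8 0 0 40 0;1 0 0 50 0;1 30 -36 25 0.9;1 30 -36 0 0.9';python3 -m jog '1 30 -36 0 0;1 30 -36 0 0;1 30 -36 0 0;1 30 -36 0 0;1 28 -37 0 0';python3 -m jog '1 0 0 0 0;1 0 0 0 0') | grep -E 'time|tcp|ee|force|width'
python3 - <<'E'
from h import *
c=cap('top','q.png'); im=cv2.imread('pics/q.png'); h=cv2.cvtColor(im,cv2.COLOR_BGR2HSV)
for v in range(205,295,2): 
    print(v,''.join('K' if V<70 else ('w' if V>150 else '.') if S<45 else 'r' if H<8 or H>170 else 'y' if H<33 else 'G' if H<90 else 'b' if H<125 else 'P' for H,S,V in h[v,135:200].astype(int)))
E
```

```text
time_s: 53.78
tcp_pos: [0.4576, 0.3652, 0.0184]
ee_rot: [[-0.047, -0.999, 0.0], [-0.999, 0.047, 0.0], [-0.0, -0.0, -1.0]]
wrist_force: [0.4, 1.1, -0.4]
gripper_width: 0.784
gripper_force: 0.0
time_s: 54.4
tcp_pos: [0.5192, 0.2938, 0.1565]
ee_rot: [[-0.013, -1.0, 0.005], [-1.0, 0.013, 0.004], [-0.004, -0.005, -1.0]]
wrist_force: [-1.1, -0.0, -1.2]
gripper_width: 0.981
gripper_force: 0.0
time_s: 55.02
tcp_pos: [0.6664, 0.1108, 0.1531]
ee_rot: [[-0.016, -1.0, 0.0], [-1.0, 0.016, 0.0], [-0.0, -0.0, -1.0]]
wrist_force: [0.1, 0.4, -0.9]
gripper_width: 1.004
gripper_force: 0.0
time_s: 55.28
tcp_pos: [0.6651, 0.112, 0.1528]
ee_rot: [[-0.016, -1.0, -0.001], [-1.0, 0.016, -0.0], [0.0, 0.001, -1.0]]
wrist_force: [0.3, 0.7, -0.3]
gripper_width: 0.998
gripper_force: 0.0
205 bbbbbbbbbbbbbb..........wwwwwwwwwwwwwwwwwwwwwwwww.............bbb
207 bbbbbbbbbbbbb..yyyyyyyyyywwwwwwwwwwwwwwwwwwwwwwww.............bbb
209 bbbbbbbbbbbbb..yyyyyyyyyyywwwwwwwwwwwwwwwwwwwwwwww...............
211 bbbbbbbbbbbb..yyyyyyyyyyyywwwwwwwwwwwwwwwwwwwwwwwww..............
213 bbbbbbbbbbbb..yyyyyyyyyyyyywwwwwwwwwwwwwwwwwwwww
[... 2117 characters left out ...]

275 bbbbb.yyyyyyyyyyyyyyyyyyyyyyyyyyyyyyyyywwwwwwwwwwwwwwwwwwwwww.yyy
277 bbbb..yyyyyyyyyyyyyyyyyyyyyyyyyyyyyyyyyywwwwwwwwwwwwwwww.yyyyyyyy
279 bbbb..yyyyyyyyyyyyyyyyyyyyyyyyyyyyyyyyyywwwwwwwwwwwwyyyyyyyyyyyyy
281 bbbb..yyyyyyyyyyyyyyyyyyyyyyyyyyyyyyyyyyywwwwwwwwwyyyyyyyyywwwwww
283 bbbb..yyyyyyyyyyyyyyyyyyyyyyyyyyyyyyyyyyywwwwwwwyyyyyyywwwwwwwwww
285 bbbbb.............yyyyyyyyyyyyyyyyyyyyyyyywwwwyyyyyywwwwwwwwwwwww
287 bbbbbbbbbbbbbbbbbbbb.....................wwwwyyyywwwwwwwwwwwwwwww
289 bbbbbbbbbbbbbbbbbbbbbbbbbbbbbbbbbbbbbbb...wwyyywwwwwwwwwwwwwwwwww
291 bbbbbbbbbbbbbbbbbbbbbbbbbbbbbbbbbbbbbbbb....yywwwwwwwwwwwwwwwwwww
293 bbbbbbbbbbbbbbbbbbbbbbbbbbbbbbbbbbbbbbbbb...wwwwwwwwwwwwwwwwwwwww
```

```bash
(python3 -m jog '1 0 0 -40 0;1 0 0 -30 0;1 0 0 -15 0;1 0 0 -6 0;1 0 0 -1 0';python3 -m jog '0 0 0 0 0;0 0 0 0 0;0 0 0 0 0;0 0 0 0 0;0 0 0 0 0';python3 -m jog '0 0 0 0 0;0 0 0 5 0;0 0 0 20 0;0 0 0 35 0;0 0 0 20 0') | grep -E 'time|tcp|force|width'
```

```text
time_s: 55.95
tcp_pos: [0.6659, 0.1126, 0.0619]
wrist_force: [-1.3, 0.6, 0.2]
gripper_width: 1.005
gripper_force: 0.0
time_s: 56.58
tcp_pos: [0.6657, 0.1121, 0.0615]
wrist_force: [-1.2, -0.1, 0.9]
gripper_width: 0.642
gripper_force: 30.0
time_s: 57.2
tcp_pos: [0.6659, 0.1122, 0.1429]
wrist_force: [1.1, 0.8, -1.5]
gripper_width: 0.644
gripper_force: 30.0
```

```bash
(python3 -m jog '0 -10 15 0 -0.4;0 -18 34 0 -0.4;0 -18 34 0 -0.4;0 -18 34 0 -0.4;0 -18 34 0 -0.2';python3 -m jog '0 -18 34 0 0;0 -14 34 0 0;0 -6 30 0 0;0 0 0 -20 0;0 0 0 -35 0';python3 -m jog '0 0 0 -35 0;0 0 0 -20 0;0 0 0 -10 0;0 0 0 0 0;0 0 0 0 0') | grep -E 'time|tcp|force|width'
```

```text
time_s: 57.82
tcp_pos: [0.5811, 0.2643, 0.1393]
wrist_force: [-0.4, -0.2, -1.2]
gripper_width: 0.638
gripper_force: 30.0
time_s: 58.45
tcp_pos: [0.5442, 0.3625, 0.0853]
wrist_force: [0.1, -0.3, -1.6]
gripper_width: 0.635
gripper_force: 30.0
time_s: 59.08
tcp_pos: [0.5456, 0.3616, 0.0217]
wrist_force: [-0.7, -0.4, -1.9]
gripper_width: 0.641
gripper_force: 30.0
```

Lower, release and retreat to roughly the start pose for a last check.

```bash
(python3 -m jog '0 0 0 -2.5 0;0 0 0 0 0;0.7 0 0 0 0;0.8 0 0 0 0;0.8 0 0 0 0';python3 -m jog '0.8 0 0 20 0;0.8 0 0 40 0;1 0 0 50 0;1 0 0 50 0;1 -30 0 30 0';python3 -m jog '1 -35 25 0 0;1 -35 25 0 0;1 -35 25 0 0;1 -35 25 0 0;1 -35 25 0 0';python3 -m jog '1 -35 25 0 0;1 -35 25 0 0;1 -20 20 0 0;1 0 0 0 0;1 0 0 0 0') | grep -E 'time|tcp|width'
python3 - <<'E'
from h import *
c=cap('top','z.png'); im=cv2.imread('pics/z.png'); h=cv2.cvtColor(im,cv2.COLOR_BGR2HSV)
f=lambda v,a,b,:''.join('K' if V<70 else ('w' if V>150 else '.') if S<45 else 'r' if H<8 or H>170 else 'y' if H<33 else 'G' if H<90 else 'b' if H<125 else 'P' for H,S,V in h[v,a:b].astype(int))
for v in range(205,290,2): print(v,f(v,135,200))
for v in range(205,218,2): print(v,f(v,230,260))
# bystanders & lever: difference with the first picture
a=cv2.imread('pics/top0.png'); red=lambda i:(lambda q:(q[...,2]>130)&(q[...,1]<60)&(q[...,0]<60))(i.astype(int))
for i in(a,im):
    y,x=np.nonzero(red(i)[225:260,340:410]); print('handle',x.min()+340,x.max()+340,y.mean()+225,len(x))
E
```

```text
time_s: 59.7
tcp_pos: [0.5456, 0.3612, 0.019]
gripper_width: 0.782
time_s: 60.32
tcp_pos: [0.517, 0.3616, 0.2116]
gripper_width: 0.981
time_s: 60.95
tcp_pos: [0.3393, 0.4867, 0.2089]
gripper_width: 1.0
time_s: 61.58
tcp_pos: [0.2507, 0.5556, 0.2086]
gripper_width: 0.998
205 bbbbbbbbbbbbbb....................bbbbbbbbbbbbbbbbbbbbbbbbbbbbbbb
207 bbbbbbbbbbbbbb.yyyyyyyyyyyyyyyyyyyyyyyyyyyyyyy.............bbbbbb
209 bbbbbbbbbbbbb.yyyyyyyyyyyyyyyyyyyyyyyyyyyyyyyyyyyyyyyyyyyyy...bbb
211 bbbbbbbbbbbbb.yyyyyyyyyyyyyyyyyyyyyyyyyyyyyyyyyyyyyyyyyyyyyy...bb
213 bbbbbbbbbbbb..yyyyyyyyyyyyyyyyyyyyyyyyyyyyyyyyyyyyyyyyyyyyyy...bb
215 bbbbbbbbbbbb.yyyyyyyyyyyyyyyyyyyyyyyyyyyyyyyyyyyyyyyyyyyyyyy....b
217 bbbbbbbbbbbb.yyyyyyyyyyyyyyyyyyyyyyyyyyyyyyyyyyyyyyyyyyyyyyy....b
219 bbbbbbbbbbbb.yyyyyyyyyyyyyyyyyyyyyyyyyyyyyyyyyyyyyyyyyyyyyyy....b
221 bbbbbbbbbbbb.yyyyyyyyyyyyyyyyyyyyyyyyyyyyyyyyyyyyyyyyyyyyyy.....b
223 bbbbbbbbbbb..yyyyyyyyyyyyyyyyyyyyyyyyyyyyyyyyyyyyyyyyyyyyyyKK..bb
225 bbbbbbbbbbb.yyyyyyyyyyyyyyyyyyyyyyyyyyyyyyyyyyyyyyyyyyyyyyyKKK.bb
227 bbbbbbbbbbb.yyyyyyyyyyyyywwwwwwwwwwwwwwwwwyyyyyyyyyyyyy
[... 1799 characters left out ...]
yyyyyyyyyyyyyyyyyyyKKKKbbbbbbbb
281 bbbb..yyyyyyyyyyyyyyyyyyyyyyyyyyyyyyyyyyyyyyyyyyyyyyyKKKKbbbbbbbb
283 bbbb..yyyyyyyyyyyyyyyyyyyyyyyyyyyyyyyyyyyyyyyyyyyyyyKKKKbbbbbbbbb
285 bbbbbb............yyyyyyyyyyyyyyyyyyyyyyyyyyyyyyyyyyKKKKbbbbbbbbb
287 bbbbbbbbbbbbbbbbbbbbbbbbb.KKKKKKKKKKKKKKKKKKKKKKKKKKKKKbbbbbbbbbb
289 bbbbbbbbbbbbbbbbbbbbbbbbbbbKKKKKKKKKKKKKKKKKKKKKKKKKKKbbbbbbbbbbb
205 wwwwww.wwwwwwwwwwwwwwwwwwwwwww
207 wwwwwwwwwwwwwwwwwwwwwwwwwwwwww
209 wwwwwwwwwwwwwwwwwwwwwwwwwwwwww
211 wwwwwwwwwwwwwwwwGGGwwwwwwwwwww
213 wwwwwwwwwwwwwwwwGGGwwwwwwwwwww
215 .................G........wwww
217 ..........................wwww
handle 362 395 240.9437751004016 249
handle 362 395 240.9437751004016 249
```

Both blocks are flat in the tray, the lever is up exactly as at the start, and the bed is at its open stop.

```bash
python3 -c "
from station import r
print(r.finish_job())"
```

```text
the job is handed in; nothing more can be done
None
```

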